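Stow the canister under the locker's half roof

TASK

Lift the flat steel canister by its handle out of the partitioned carton and stow it in the grey steel locker: its capped nose must go in first under the half roof, so tip the nose down to get it through the mouth, then set it upright again inside. Leave it standing flat on the locker's floor, square to the locker, with its nose pushed up against the far wall, and let go of it. Do not drop it, do not tip it right over on the way, and leave the spray can and the jar in the carton and the wrench on the locker's roof where they are.

Things in the scene. Friction and masses are not known exactly. Their poses are not given: they have to be found in the camera images.
- canister: Flat steel canister, loose, about 0.4 kg: box 150 long (its x) x 56 wide (y) x 65 high, black bridge handle on top near its tail (-x), black cap (26 across, 8 high, at x = +53) on top near its nose (+x). Origin: centre of the underside, z up. Starts upright in one of the carton's three cells, nose away from the robot, within about 2 degrees of the carton's yaw.
- canister_handle (a point): Centre of the handle bar: x = -35, z = 99 in the canister's frame. The bar lies along the canister's x: 62 long, 14 wide (y, gripped across), 16 high, on two posts 10 x 14 at x = -61 and x = -9, with 26 mm free between bar and canister top.
- canister_nose (a point): Middle of the lower edge of the canister's nose face: x = +75, y = 0, z = 0 in the canister's frame.
- locker: Grey steel locker, fixed, mouth to the robot at yaw 0: 198 long (x) x 112 wide (y), walls and floor 4 thick, origin centre of the underside. Inside x -95 to +95, y -52 to +52, floor top z = 4. Two 3 mm straps stick out 19 at each side of its foot. A wrench lies on its roof.
- locker_edge (a point): Middle of the lower front edge of the locker's roof: x = +23, z = 99 in the locker's frame. The flat roof (4 thick) and high sides run from here to the far wall; nearer than this the top is open and the near wall and sides are low, top at z = 74. That mouth, 118 long, is shorter than the canister, which passes along its own length when tipped nose-down 30 to 40 degrees. Its handle does not fit under the roof.
- locker_home (a point): Foot of the far wall: x = +95, y = 0, z = 4 in the locker's frame, on the inner floor. The canister's nose ends here.
- carton: Cardboard carton, does not move: 182 long (x) x 296 wide (y) x 105 high, open on top, walls 5 thick, origin centre of the underside, floor top z = 5. Two full-height dividers, 5 thick, part it into three cells about 172 x 92, centred at y = -97, 0 and +97. The canister stands in one, the spray can and the jar in the others.
- spray_can: Round spray can, 54 across, 150 high, loose in one of the carton's cells. Origin: centre of the underside. To be left alone.
- jar: Round glass jar, 66 across, 100 high, loose in one of the carton's cells. Origin: centre of the underside. To be left alone.
- wrench: Flat steel wrench, 100 long, lying across the locker's roof (along the locker's y). Origin: centre of the underside. To be left alone.
Mind the look-alikes: they are no part of the job. Leave any brown or orange look-alike of the canister alone.

How it is judged:
By the outcome, as a careful person would: the job done as asked, in the order asked, and still so for the second after the job is handed in, with the robot touching nothing.
It also fails if it takes over 48 s, if anything falls off the work surface, if the arm or the gripper's body presses on something with over 40 N, if the wrist force passes 120 N, or if a joint passes its speed limit or range.

ROBOT

A 6-joint arm with a two-finger parallel gripper is mounted at the origin on the work surface. World frame = base frame: x ahead of the robot, y to its left, z up, the work surface at z = 0. Lengths are in m, angles in rad, forces in N, time in s.
With the tool pointing down it reaches from about 0.275 to 0.825 m from the base axis. Payload 5.2 kg.
Tool frame: the origin (TCP) lies at the very end of the fingers, on their centre line; the grasp point (between the pads) lies 19 mm behind it; z points along the fingers, y is the line along which they close (so a half turn about z gives the same grasp; the last joint's range is limited). The gripper opens to 93 mm and grips with 3 to 60 N. Pads are 15 mm wide; open, the fingers measure 128 mm over their backs; the gripper's body (75 mm by 188 mm) begins 65 mm behind the grasp point.
Start: joints at [0.983, 0.259, 1.535, -0, 1.348, -0.203], TCP at [0.206, 0.51, 0.219] pointing down, gripper open.
Joint ranges: [-3.14, 3.14], [-0.91, 2.08], [0.19, 2.58], [-1.22, 4.36], [0.22, 2.71], [-3.12, 3.12]. Speed limits (rad/s): [2.57, 2.57, 3.14, 3.14, 3.14, 3.14].

INTERFACE

Orientations are given as a unit quaternion [w, x, y, z].
In Python, from workcell import manip gives the robot as it stands.
- The arm moves only by the tool drive_tool, never from a script. Its argument "rows" is a list that holds one entry, the list of rows, each a list of 5 numbers: the shift along the tool's x, y, z in cm, then the turn about the tool's z in rad, then the opening, from 0 (shut) to 1 (fully open). In form: [[[x, y, z, roll, fingers], ...]]. A call has 1 to 20 rows; each row is the pose to reach, as a shift and turn from the pose commanded when the call began, along the tool's axes at that moment; what a row does not reach only later rows make up. A row lasts 1/8 s, in which the tool goes at most 62.5 mm and 10.7 degrees, less where a joint would pass 70% of its speed; a pose out of reach is approached as far as the arm can. A call with a gripper value outside its range is refused whole. The fingers move at their own pace and stop on an object; "squeeze" is the grip in N (left out, the last holds). Time passes only in rows, so rows that repeat a pose let the fingers close. It gives the time, the measured TCP pose, the force, the opening and the grip force at its end, in the units of the state.
- manip.sense(): the state, without advancing time (a new reading comes with each control period).
- manip.snapshot(name): name is "scene" or "top" or "wrist"; returns a dict with "pixels" (384x512x3 uint8, red, green, blue), "fx", "fy", "cx", "cy" (pixels), "dist" ([k1, k2, p1, p2, k3] as OpenCV has them; the pictures are not rectified), "world_to_cam" (4x4, takes a point from world to camera coordinates). Camera axes: x right, y up, looking along -z (the intrinsics and any distortion apply to the point x, -y, -z); pixel columns grow to the right and rows downward; lengths in m; the calibration is good to about 2 mm. A picture is of the moment at which its call begins. There is no depth.
- manip.finish_job(): hands the job in; it is judged then, once.
The state is a dict: "time": time; "joints": joint angles; "joint_vel": joint speeds; "tau": joint torques, N m; "position": TCP position; "tool_rot": TCP orientation; "force": force on the tool from outside, world axes, zero at the start; "ft_torque": the same for the moment, N m; "grip_width": opening from 0.0 (shut) to 1.0 (fully open); "finger_force": force on a finger pad.
Only numpy, scipy, OpenCV 4.12 (cv2) and the standard library are available. Lean on these libraries where they do the work, as an engineer would, in place of code of your own. Each camera call takes 0.05 s, during which the arm holds its last target. There are 200 camera calls.

## Working session

There is one attempt and no reset: what is moved stays moved. The work goes in short steps, Python scripts to look and compute and a tool call to move; the robot and the scene stay as the last step left them, time stands still between calls to the robot, and variables do not carry over. Pictures are saved under pics/ and viewed, at most 10 in all, crops included, and the job is handed in when it is done.

Besides the shell and the picture viewer there is one more tool, called after "Request:" by a JSON object that holds its "fn" and its "kwargs". drive_tool: Moves the arm, as the interface text tells. Its arguments: {"type":"object","properties":{"rows":{"type":"array"},"squeeze":{"type":"number"}},"required":["rows"]}

```bash
mkdir -p pics; ls; cat > h.py <<'E'
import numpy as np, cv2
from workcell import manip
def snap(n,f=None):
    s=manip.snapshot(n)
    if f: cv2.imwrite(f,s["pixels"][:,:,::-1])
    return s
def cam(s):
    return np.array([[s["fx"],0,s["cx"]],[0,s["fy"],s["cy"]],[0,0,1.]]),np.array(s["dist"],float),np.array(s["world_to_cam"])
F=np.diag([1,-1,-1.])
def proj(s,P):
    K,d,T=cam(s);R=F@T[:3,:3];t=F@T[:3,3]
    return cv2.projectPoints(np.array(P,float).reshape(-1,3),cv2.Rodrigues(R)[0],t,K,d)[0][:,0]
def onz(s,uv,z):
    K,d,T=cam(s);R=F@T[:3,:3];t=F@T[:3,3]
    u=cv2.undistortPoints(np.array(uv,float).reshape(-1,1,2),K,d)[:,0]
    D=np.c_[u,np.ones(len(u))]@R; C=-R.T@t
    return C+D*((np.broadcast_to(z,len(u))-C[2])/D[:,2])[:,None]
E
python3 - <<'E'
from h import *
import pickle
a=snap("scene","pics/s0.png");b=snap("top","pics/t0.png")
pickle.dump((a,b),open("p0.pkl","wb"))
print(manip.sense())
E
```

```text
pics
{'time': 0.1, 'joints': array([ 9.83223995e-01,  2.59299705e-01,  1.53595715e+00, -4.13064529e-06,
        1.34798526e+00, -2.02807572e-01]), 'joint_vel': array([-0.00040682, -0.00262413, -0.00177141, -0.00025927,  0.00021543,
       -0.00074224]), 'tau': array([ 2.42866256e-03, -4.38215840e+01, -2.84642136e+01,  7.19282194e-02,
        3.62921285e-02, -3.85387159e-05]), 'position': array([0.20614924, 0.50938622, 0.21789153]), 'tool_rot': array([-3.15649438e-04,  1.91197350e-01,  9.81551269e-01, -7.61939550e-04]), 'force': array([0.21025731, 0.61786662, 0.38036047]), 'ft_torque': array([ 0.00179786,  0.04643772, -0.00456605]), 'finger_force': 0.0, 'grip_width': 0.999069108673836}
```

View pics/s0.png

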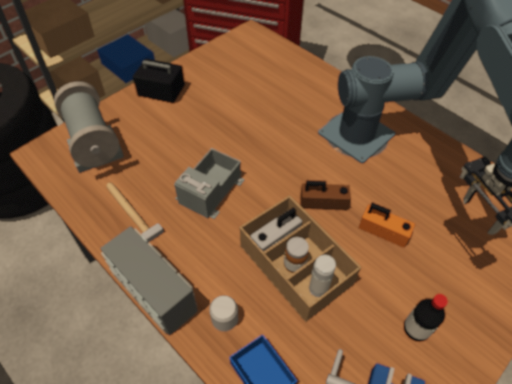

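View pics/t0.png

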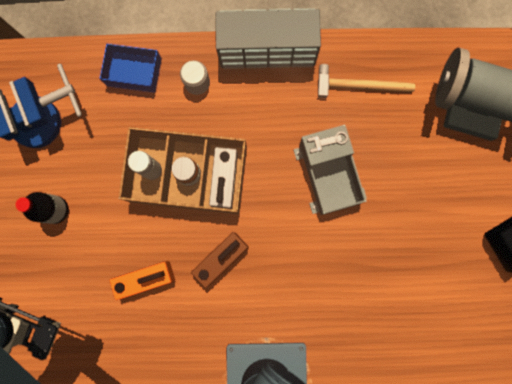

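In the scene and top pictures, the silver canister stands in the carton's right cell (top px (223,177)). Its cap is up at (224,155), away from the robot, and its handle is at (220,189). The look-alikes are brown (220,262) and orange (142,282), neither in the carton. The locker is at (333,170), with the wrench at (327,140). I choose the silver one and check it in a close crop.

```bash
python3 - <<'E'
import cv2
a=cv2.imread("pics/t0.png")
cv2.imwrite("pics/t0c.png",cv2.resize(a[115:225,190:380],None,fx=4.2,fy=4.2,interpolation=cv2.INTER_CUBIC))
E
```

```text
(no output)
```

View pics/t0c.png

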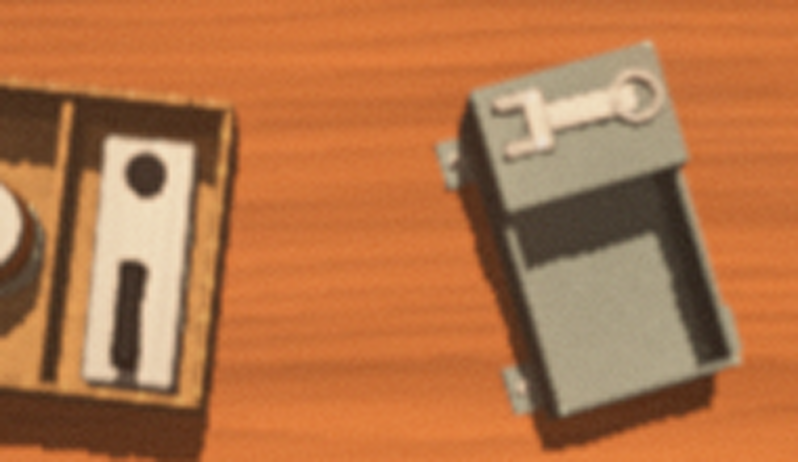

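The crop confirms the silver canister, cap (146,174) far and handle (125-133, 263-370) near. The locker's roof corners are (472,95), (652,42), (688,160) and (510,213). Next I fit the poses.

```bash
python3 - <<'E'
from h import *
import pickle
from scipy.optimize import least_squares
a,b=pickle.load(open("p0.pkl","rb"))
c=lambda L:np.array(L,float)/4.2+[190-.4,115-.4]
def fit(name,P,uv,z0):
    P=np.array(P,float)/1000;uv=c(uv)
    def W(q,P=P):
        co,si=np.cos(q[2]),np.sin(q[2])
        return np.c_[q[0]+co*P[:,0]-si*P[:,1],q[1]+si*P[:,0]+co*P[:,1],P[:,2]+z0]
    g=onz(b,uv,.07).mean(0)
    r=least_squares(lambda q:(proj(b,W(q))-uv).ravel(),[g[0],g[1],0.],loss="soft_l1",f_scale=.5)
    print(name,r.x[:2].round(4),np.degrees(r.x[2]).round(2),"res px",r.fun.reshape(-1,2).round(1).tolist());return r.x
q=fit("can",[[75,28,65],[75,-28,65],[-75,-28,65],[-75,28,65],[53,0,73],[-4,0,107],[-66,0,107]],
 [(105,137),(195,145),(168,388),(84,380),(146,174),(133,263),(125,372)],.005)
l=fit("locker",[[99,56,103],[99,-56,103],[23,-56,103],[23,56,103],[-99,56,74],[-99,-56,74]],
 [(472,95),(652,42),(688,160),(510,213),(558,415),(740,358)],0)
o=fit("carton right",[[91,-148,105],[-91,-148,105],[91,-48.5,105],[-91,-48.5,105]],[(235,105),(200,408),(68,100),(45,382)],0)
print(proj(b,[[0,0,0]]),b["world_to_cam"])
np.save("q.npy",[q,l,o])
s=manip.sense()
from scipy.spatial.transform import Rotation as R
print(R.from_quat(s["tool_rot"],scalar_first=True).as_matrix().round(3))
E
```

```text
can [0.5308 0.1004] -5.62 res px [[-0.2, 0.1], [0.3, -0.2], [1.7, 0.7], [-0.4, 0.8], [0.0, 0.1], [-0.0, -0.6], [-0.3, -1.3]]
locker [ 0.5439 -0.1785] 14.8 res px [[-0.3, -1.1], [-0.1, -0.6], [0.3, 0.3], [-0.7, -0.0], [0.7, 0.1], [0.1, 1.4]]
carton right [0.548  0.1979] -6.99 res px [[0.1, -0.5], [0.6, 0.4], [0.0, -3.2], [-2.9, 2.4]]
[[266.62804709 383.55389306]] [[-0.019004   -0.99974759 -0.01198312  0.0214678 ]
 [ 0.99490779 -0.02009582  0.09876557 -0.4930112 ]
 [-0.09898145 -0.01004515  0.99503858 -1.2782987 ]
 [ 0.          0.          0.          1.        ]]
[[-0.927  0.375 -0.001]
 [ 0.375  0.927 -0.001]
 [ 0.    -0.002 -1.   ]]
```

```bash
cat >> h.py <<'E'
from scipy.spatial.transform import Rotation as Ro
q,l,o=np.load("q.npy") if __import__("os").path.exists("q.npy") else (0,0,0)
def pt(q,x,y,z): c,s=np.cos(q[2]),np.sin(q[2]); return np.array([q[0]+c*x-s*y,q[1]+s*x+c*y,z])
def go(target,yaw):  # TCP target world, yaw of tool y axis minus 90deg (rad)
    s=manip.sense();M=Ro.from_quat(s["tool_rot"],scalar_first=True).as_matrix()
    d=M.T@(np.array(target)-s["position"])*100
    t=yaw-(np.arctan2(M[1,1],M[0,1])-np.pi/2); t=(t+np.pi/2)%np.pi-np.pi/2
    print("shift cm",d.round(2),"roll",round(-t,3),"t",s["time"],"pos",s["position"].round(4))
E
python3 -c "
from h import *
go(pt(q,-.055,0,.20),q[2]); go(pt(q,-.055,0,.087),q[2])
c=[(pt(o,0,y,0)) for y in(-.0535,-.143)]
h=pt(q,-.055,0,0)
e=np.array([-np.sin(o[2]),np.cos(o[2]),0]); print([(x-h)@e for x in c], (h-np.r_[q[:2],0])@e)"
```

```text
shift cm [-40.17 -27.28   1.82] roll -0.287 t 0.1 pos [0.2061 0.5094 0.2179]
shift cm [-40.18 -27.26  13.12] roll -0.287 t 0.1 pos [0.2061 0.5094 0.2179]
[np.float64(0.04665665046706726), np.float64(-0.04284334953293272)] -0.0013175152005228665
```

Request:
{"fn": "drive_tool", "kwargs": {"rows": [[[-5, -3.4, 0.2, -0.04, 0.4], [-10, -6.8, 0.4, -0.08, 0.4], [-15, -10.2, 0.7, -0.11, 0.4], [-20, -13.6, 0.9, -0.15, 0.4], [-25, -17, 1.1, -0.19, 0.4], [-30, -20.4, 1.4, -0.23, 0.4], [-35, -23.8, 1.6, -0.26, 0.4], [-40.17, -27.28, 1.8, -0.287, 0.4], [-40.17, -27.28, 1.8, -0.287, 0.4], [-40.17, -27.28, 1.8, -0.287, 0.4], [-40.17, -27.28, 1.8, -0.287, 0.4]]], "squeeze": 45}}

```text
time: 1.48
position: [0.4754, 0.1074, 0.2006]
tool_rot: [-0.0, 0.048, 0.999, 0.0]
force: [0.8, 0.5, -0.1]
grip_width: 0.399
finger_force: 0.0
```

```bash
python3 - <<'E'
from h import *
s=snap("wrist"); im=s["pixels"][:,:,::-1].copy()
P=[pt(q,x,y,z) for x,y,z in[(.075,.028,.07),(.075,-.028,.07),(-.075,-.028,.07),(-.075,.028,.07),(.053,0,.078),(-.004,0,.112),(-.066,0,.112)]]
uv=proj(s,P);print(uv.round())
for u in uv: cv2.drawMarker(im,tuple(int(v) for v in u.round()),(0,255,0),cv2.MARKER_CROSS,9,1)
cv2.imwrite("pics/w1.png",cv2.resize(im,(768,576)))
go(pt(q,-.055,0,.20),q[2]);print(manip.sense()["force"],manip.sense()["grip_width"])
E
```

```text
[[274. 285.]
 [230. 285.]
 [227. 167.]
 [277. 167.]
 [252. 273.]
 [252. 242.]
 [252. 183.]]
shift cm [-0.08 -0.17  0.07] roll 0.002 t 1.525 pos [0.4755 0.1076 0.2007]
[ 0.83932282  1.27539979 -0.96147515] 0.4001204503889459
```

View pics/w1.png

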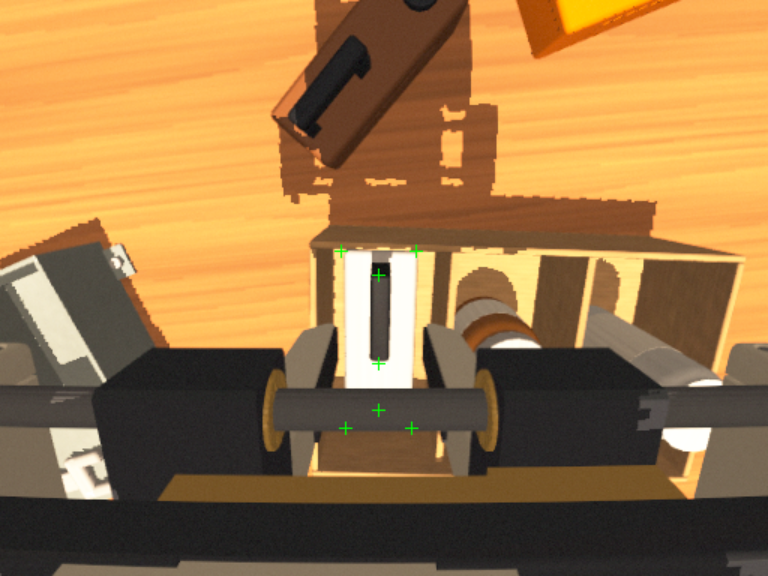

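The wrist view shows the bar at x≈380 px (predicted 378) and the tail edge at row 251 (predicted 250), so the estimate is good to about 1–2 mm. Next I descend and grip.

Request:
{"fn": "drive_tool", "kwargs": {"rows": [[[-0.05, -0.06, 3, 0, 0.4], [-0.05, -0.06, 6, 0, 0.4], [-0.05, -0.06, 9, 0, 0.4], [-0.05, -0.06, 11.4, 0, 0.4], [-0.05, -0.06, 11.4, 0, 0.4], [-0.05, -0.06, 11.4, 0, 0], [-0.05, -0.06, 11.4, 0, 0], [-0.05, -0.06, 11.4, 0, 0], [-0.05, -0.06, 11.4, 0, 0]]], "squeeze": 45}}

```text
time: 2.65
position: [0.4773, 0.1057, 0.0874]
tool_rot: [0.001, 0.049, 0.999, 0.0]
force: [0.3, 1.7, 3.8]
grip_width: 0.147
finger_force: 44.9
```

Request:
{"fn": "drive_tool", "kwargs": {"rows": [[[0, 0, -1, 0, 0], [0, 0, -3, 0, 0], [0, 0, -6, 0, 0], [0, 0, -9, 0, 0], [0, 0, -12, 0, 0], [0, 0, -15, 0, 0], [0, 0, -18, 0, 0], [0, 0, -20, 0, 0], [0, 0, -20, 0, 0]]]}}

```text
time: 3.78
position: [0.4772, 0.1054, 0.2879]
tool_rot: [0.001, 0.049, 0.999, -0.0]
force: [-0.2, 0.1, -3.7]
grip_width: 0.148
finger_force: 44.9
```

```bash
python3 - <<'E'
from h import *
s=snap("scene"); im=s["pixels"][:,:,::-1].copy()
cv2.imwrite("pics/s1.png",cv2.resize(im[130:300,150:400],(800,544),interpolation=cv2.INTER_CUBIC))
st=manip.sense();print(st["position"],st["force"],st["ft_torque"])
# transit target: pivot above locker mouth
for x in(-.10,-.05,0): go(pt(l,x,0,.28),l[2])
E
```

```text
[0.47646531 0.10538259 0.28649965] [ 0.09311799 -0.4248628  -5.50322982] [0.0682466  0.198953   0.05476283]
shift cm [ -0.12 -31.08   0.66] roll -0.356 t 3.825 pos [0.4765 0.1054 0.2865]
shift cm [ -4.8  -29.34   0.65] roll -0.356 t 3.825 pos [0.4765 0.1054 0.2865]
shift cm [ -9.49 -27.6    0.65] roll -0.356 t 3.825 pos [0.4765 0.1054 0.2865]
```

View pics/s1.png

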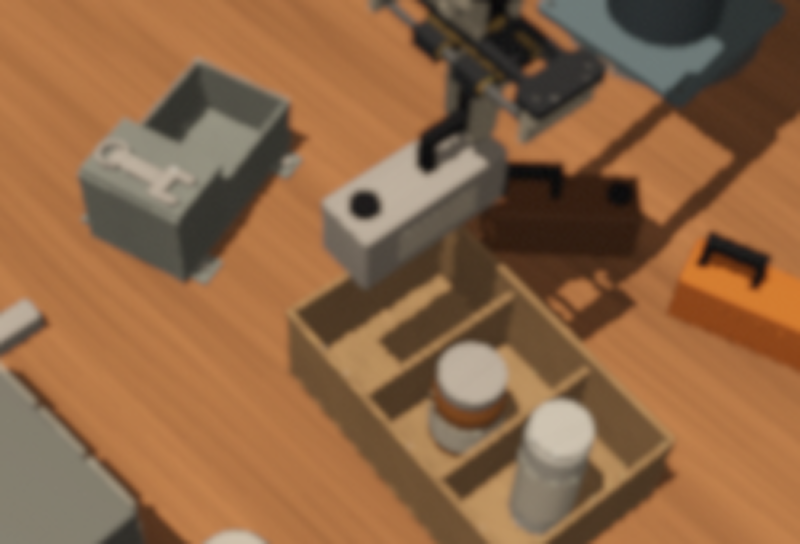

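Gripped well: the canister hangs level and clear of the carton, with the cap at (365,205). The pads pivot freely about tool y, so the droop will come from easing the grip. Transit to the locker mouth next.

Request:
{"fn": "drive_tool", "kwargs": {"rows": [[[0, -1, 0.1, -0.02, 0], [0, -3.5, 0.2, -0.05, 0], [0, -7, 0.3, -0.09, 0], [0, -11, 0.4, -0.14, 0], [0, -15, 0.5, -0.18, 0], [0, -19, 0.6, -0.22, 0], [0, -23, 0.6, -0.27, 0], [-0.1, -26.5, 0.6, -0.31, 0], [-0.1, -29, 0.6, -0.34, 0], [-0.1, -30.5, 0.6, -0.356, 0], [-0.1, -31.1, 0.6, -0.356, 0], [-0.1, -31.1, 0.6, -0.356, 0], [-0.1, -31.1, 0.6, -0.356, 0]]]}}

```text
time: 5.45
position: [0.4473, -0.2033, 0.2803]
tool_rot: [-0.0, -0.129, 0.992, 0.0]
force: [-0.4, -0.8, -3.8]
grip_width: 0.146
finger_force: 44.9
```

Request:
{"fn": "drive_tool", "kwargs": {"rows": [[[0, 0, 0, 0, 0], [0, 0, 0, 0, 0], [0, 0, 0, 0, 0]]], "squeeze": 14}}

```text
time: 5.82
position: [0.4473, -0.2039, 0.2807]
tool_rot: [-0.0, -0.129, 0.992, -0.0]
force: [0.0, 0.4, -4.9]
grip_width: 0.149
finger_force: 14.0
```

```bash
cat >> h.py <<'E'
def model(th,xg=-.055,c=None):
    # canister pts -> world, pivot at grasp point, nose-down th (rad)
    s=manip.sense();M=Ro.from_quat(s["tool_rot"],scalar_first=True).as_matrix()
    g=s["position"]-.019*M[:,2]; y=M[:,1]*np.sign(M[1,1]); z=-M[:,2]; x=np.cross(y,z)
    B=np.c_[x*np.cos(th)-z*np.sin(th),y,x*np.sin(th)+z*np.cos(th)]
    return lambda P:(g+(np.array(P)/1000-[xg,0,.101])@B.T)
PT=[[75,28,65],[75,-28,65],[75,28,0],[53,0,73],[-75,28,65],[75,-28,0]]
def look(f,crop,th,w=800,h=560):
    s=snap("scene");x0,y0,x1,y1=crop;k=w/(x1-x0)
    im=cv2.resize(s["pixels"][y0:y1,x0:x1,::-1],None,fx=k,fy=k,interpolation=cv2.INTER_CUBIC)
    for t,col in th:
        uv=(proj(s,model(np.radians(t))(PT))-[x0,y0])*k
        for u in uv: cv2.drawMarker(im,tuple(int(v) for v in u.round()),col,cv2.MARKER_CROSS,12,2)
    cv2.imwrite(f,im)
def tilt():
    F_=[];
    for i in range(1):
        st=manip.sense()
    print("t",st["time"],"pos",st["position"].round(4),"F",st["force"].round(2),"T",st["ft_torque"].round(3),"fz",st["finger_force"],st["grip_width"])
E
python3 -c "
from h import *
tilt()"
```

```text
t 5.825 pos [ 0.4473 -0.2039  0.2807] F [ 0.04  0.36 -4.85] T [0.066 0.003 0.027] fz 13.999884226941504 0.14925242203670316
```

```bash
python3 -c "
from h import *
look('pics/s2.png',(140,110,360,265),[(30,(0,255,0)),(40,(0,0,255))])"
```

```text
(no output)
```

View pics/s2.png

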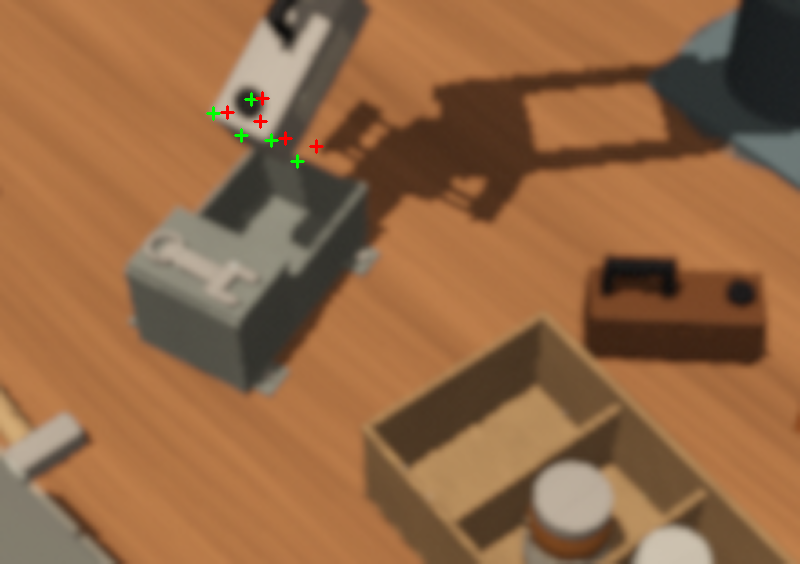

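The canister now hangs nose-down about 30° (cap at (249,101), on the 30° marks). I ease the grip a little more, then lock it.

Request:
{"fn": "drive_tool", "kwargs": {"rows": [[[0, 0, 0, 0, 0], [0, 0, 0, 0, 0], [0, 0, 0, 0, 0]]], "squeeze": 9}}

```text
time: 6.25
position: [0.4474, -0.2041, 0.2807]
tool_rot: [0.0, -0.129, 0.992, -0.0]
force: [0.7, 0.3, -4.6]
grip_width: 0.151
finger_force: 9.0
```

Request:
{"fn": "drive_tool", "kwargs": {"rows": [[[0, 0, 0, 0, 0], [0, 0, 0, 0, 0]]], "squeeze": 25}}

```text
time: 6.5
position: [0.4475, -0.2041, 0.2807]
tool_rot: [0.0, -0.129, 0.992, -0.0]
force: [-0.5, 0.2, -4.6]
grip_width: 0.149
finger_force: 25.0
```

```bash
cat > fit.py <<'E'
# refine tilt, xg by matching silhouette: brightness of top-face vs. rest is weak; print model px for eye
from h import *
import sys
tilt()
s=snap("scene");x0,y0,x1,y1=180,95,260,160;k=10
im=cv2.resize(s["pixels"][y0:y1,x0:x1,::-1],None,fx=k,fy=k,interpolation=cv2.INTER_CUBIC)
E8=[[x,y,z] for x in(75,-75) for y in(28,-28) for z in(0,65)]
ed=[(a,b) for a in range(8) for b in range(a) if bin(a^b).count("1")==1]
for t,col in((30,(0,255,0)),(36,(0,0,255))):
    m=model(np.radians(t)); uv=((proj(s,m(E8))-[x0,y0]+.5)*k).round().astype(int)
    for a,b in ed: cv2.line(im,tuple(map(int,uv[a])),tuple(map(int,uv[b])),col,1)
    u=((proj(s,m([[53,0,73]]))-[x0,y0]+.5)*k).round().astype(int)[0]; cv2.drawMarker(im,tuple(map(int,u)),col,0,15,2)
cv2.imwrite(sys.argv[1],im[:600])
E
python3 fit.py pics/s3.png
```

```text
t 6.5 pos [ 0.4475 -0.2041  0.2807] F [-0.52  0.15 -4.58] T [0.015 0.11  0.021] fz 24.99999184627086 0.14866218896721833
```

View pics/s3.png

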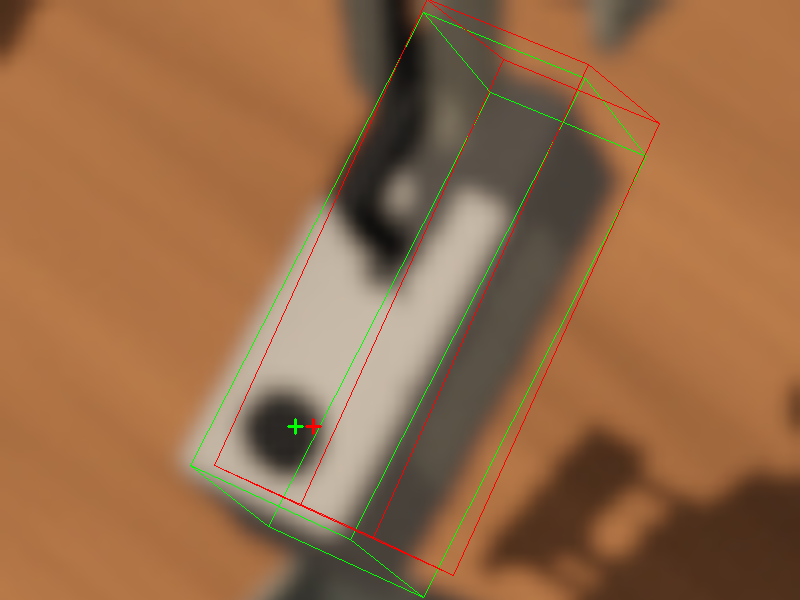

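```bash
python3 - <<'E'
from h import *
from scipy.optimize import least_squares
s=snap("scene")
P=[[53,0,74],[75,-28,65],[75,28,65],[-75,28,0],[75,28,0],[-4,0,108]]
uv=np.array([(283,428),(185,458),(345,537),(615,170),(402,595),(388,262)])/10-.5+[180,95]
f=lambda p:(proj(s,model(p[0],p[1])(P))+p[2:4]-uv).ravel()
r=least_squares(f,[.5,-.055,0,0],loss="soft_l1",x_scale=[.1,.01,1,1]);print(np.degrees(r.x[0]),r.x,r.fun.reshape(-1,2).round(1).tolist())
f2=lambda p:np.r_[f([p[0],-.055,p[1],p[2]])]
r=least_squares(f2,[.5,0,0],loss="soft_l1");print(np.degrees(r.x[0]),r.x,r.fun.reshape(-1,2).round(1).tolist())
E
```

```text
30.61882966289761 [  0.53439939   0.04026903 -15.79521955  29.24027395] [[0.2, -0.4], [-0.4, 1.0], [-0.2, -0.1], [1.3, -0.0], [0.7, 1.0], [-5.1, -5.7]]
28.03446038345932 [ 0.48929364 -0.22732498  0.10393517] [[0.2, -0.3], [-0.5, 0.8], [-0.4, 0.2], [2.4, -0.2], [0.8, 0.9], [-4.9, -5.4]]
```

Tilt is about 28–30°. The gap there is about 79 mm against 65 (73 over the cap), and touching either edge only tips the nose further down. Next I work out the path in tool axes.

```bash
python3 - <<'E'
from h import *
for x,z in[(-100,193),(-48,164),(-36,157),(-19,154),(-26,142.5),(-38.6,125),(-55,104)]:
    print(x,z,end=" "); go(pt(l,x/1000,0,z/1000-.019),l[2])
E
```

```text
-100 193 shift cm [2.000e-02 1.000e-02 1.067e+01] roll -0.0 t 6.6 pos [ 0.4474 -0.2041  0.2807]
-48 164 shift cm [-5.180e+00  1.000e-02  1.357e+01] roll -0.0 t 6.6 pos [ 0.4474 -0.2041  0.2807]
-36 157 shift cm [-6.380e+00  1.000e-02  1.427e+01] roll -0.0 t 6.6 pos [ 0.4474 -0.2041  0.2807]
-19 154 shift cm [-8.080e+00  1.000e-02  1.457e+01] roll -0.0 t 6.6 pos [ 0.4474 -0.2041  0.2807]
-26 142.5 shift cm [-7.380e+00  1.000e-02  1.572e+01] roll -0.0 t 6.6 pos [ 0.4474 -0.2041  0.2807]
-38.6 125 shift cm [-6.120e+00  1.000e-02  1.747e+01] roll -0.0 t 6.6 pos [ 0.4474 -0.2041  0.2807]
-55 104 shift cm [-4.480e+00  1.000e-02  1.957e+01] roll -0.0 t 6.6 pos [ 0.4474 -0.2041  0.2807]
```

Request:
{"fn": "drive_tool", "kwargs": {"rows": [[[0, 0, 1, 0, 0], [0, 0, 2.5, 0, 0], [0, 0, 4.5, 0, 0], [0, 0, 6.5, 0, 0], [0, 0, 8.5, 0, 0], [0, 0, 10, 0, 0], [0, 0, 10.7, 0, 0], [0, 0, 10.7, 0, 0], [-1, 0, 11.25, 0, 0], [-2, 0, 11.8, 0, 0], [-3, 0, 12.35, 0, 0], [-4, 0, 12.9, 0, 0], [-5, 0, 13.45, 0, 0], [-5.2, 0, 13.6, 0, 0], [-5.2, 0, 13.6, 0, 0]]], "squeeze": 18}}

```text
time: 8.48
position: [0.4983, -0.1908, 0.1449]
tool_rot: [0.001, -0.129, 0.992, -0.0]
force: [1.2, 1.2, -2.6]
grip_width: 0.15
finger_force: 18.0
```

```bash
python3 - <<'E'
from h import *
tilt()
s=snap("scene"); t=snap("top")
k=cv2.INTER_CUBIC
a=cv2.resize(s["pixels"][125:235,160:260,::-1],(500,550),interpolation=k)
b=cv2.resize(t["pixels"][115:225,280:340+40,::-1],(300,330),interpolation=k)
o_=np.zeros((550,800,3),np.uint8);o_[:,:500]=a;o_[:330,500:]=b
cv2.imwrite("pics/s4.png",o_)
E
```

```text
t 8.475 pos [ 0.4983 -0.1908  0.1449] F [ 1.24  1.17 -2.57] T [ 0.193 -0.314  0.012] fz 18.000217484586756 0.14950211189047646
```

View pics/s4.png

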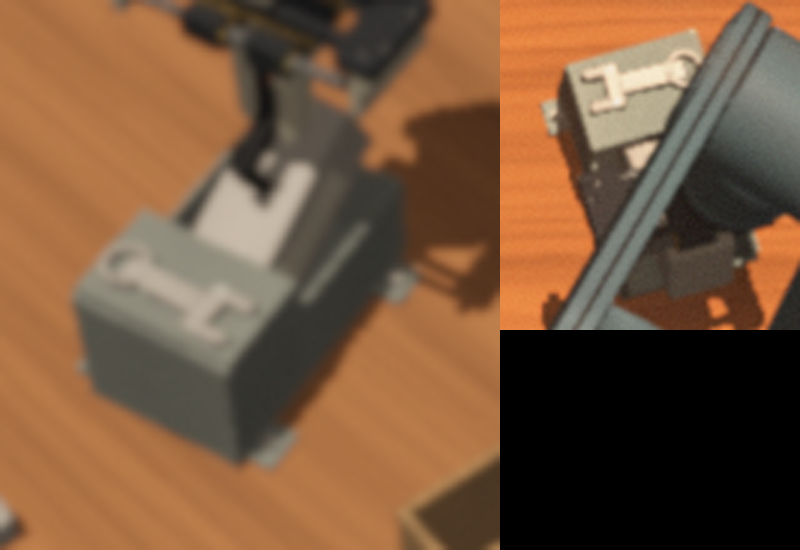

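The nose is under the roof and the cap is hidden, with the tail above the near wall (contact forces about 2 N). On to the next piece of the path.

Request:
{"fn": "drive_tool", "kwargs": {"rows": [[[-0.6, 0, 0.3, 0, 0], [-1.2, 0, 0.6, 0, 0], [-1.9, 0, 0.8, 0, 0], [-2.5, 0, 0.9, 0, 0], [-2.9, 0, 1.0, 0, 0], [-2.9, 0, 1.0, 0, 0]]], "squeeze": 14}}

```text
time: 9.32
position: [0.527, -0.1845, 0.1382]
tool_rot: [0.002, -0.129, 0.992, -0.002]
force: [-5.7, 2.0, 19.8]
grip_width: 0.15
finger_force: 14.0
```

Request:
{"fn": "drive_tool", "kwargs": {"rows": [[[0.2, 0, 0.3, 0, 0], [0.45, 0, 0.7, 0, 0], [0.7, 0, 1.1, 0, 0], [0.7, 0, 1.1, 0, 0]]]}}

```text
time: 9.82
position: [0.5195, -0.1863, 0.1268]
tool_rot: [0.001, -0.129, 0.992, -0.002]
force: [-5.5, 0.6, 17.7]
grip_width: 0.148
finger_force: 14.0
```

```bash
python3 - <<'E'
from h import *
tilt()
s=snap("scene");k=cv2.INTER_CUBIC
a=cv2.resize(s["pixels"][125:235,160:260,::-1],(545,600),interpolation=k)
cv2.imwrite("pics/s5.png",a)
E
```

```text
t 9.825 pos [ 0.5195 -0.1863  0.1268] F [-5.51  0.61 17.73] T [0.335 1.057 0.086] fz 14.008688628673553 0.14823288430518422
```

View pics/s5.png

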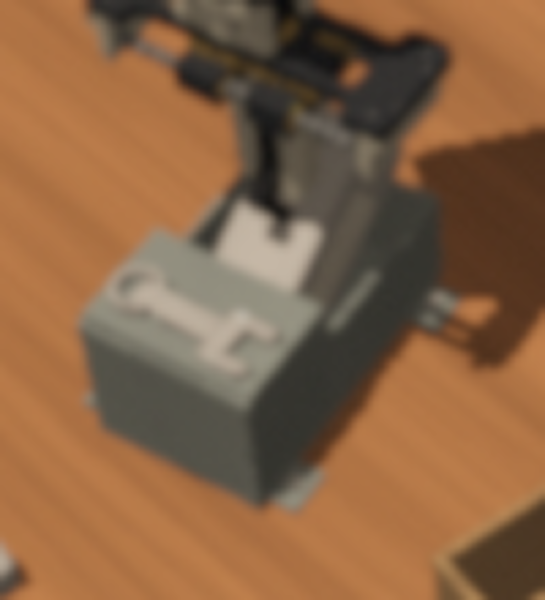

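```bash
python3 - <<'E'
from h import *
s=snap("scene")
D=lambda P:((proj(s,P)+.5-[160,125])*5.45).round().astype(int).tolist()
print("roof near corners",D([pt(l,.023,.056,.103),pt(l,.023,-.056,.103)]),"near wall",D([pt(l,-.099,.056,.074),pt(l,-.099,-.056,.074)]))
st=manip.sense();v=st["position"][:2]-l[:2];print("pivot locker x,y",v@[np.cos(l[2]),np.sin(l[2])],v@[-np.sin(l[2]),np.cos(l[2])])
for t in(16,20,24,28,32,36):
  for dz in(0,.008):
    m=lambda P:model(np.radians(t))(P)+[0,0,dz]
    print(t,dz,"foot",D(m([[-4,0,65]])),"L edge",D(m([[20,-28,65],[-10,-28,65]])),"R edge",D(m([[20,28,65],[-10,28,65]])),"tailtopR",D(m([[-75,28,65]])),"tailbotR",D(m([[-75,28,0]])))
E
```

```text
roof near corners [[326, 306], [159, 226]] near wall [[444, 196], [284, 124]]
pivot locker x,y -0.025558971018386754 -0.0012705278529837817
16 0 foot [[250, 260]] L edge [[186, 275], [214, 232]] R edge [[269, 316], [297, 271]] tailtopR [[357, 178]] tailbotR [[378, 228]]
16 0.008 foot [[249, 251]] L edge [[185, 266], [213, 223]] R edge [[268, 307], [296, 262]] tailtopR [[356, 168]] tailbotR [[377, 219]]
20 0 foot [[254, 259]] L edge [[191, 275], [218, 230]] R edge [[274, 315], [301, 270]] tailtopR [[359, 173]] tailbotR [[383, 217]]
20 0.008 foot [[253, 250]] L edge [[190, 266], [217, 221]] R edge [[273, 306], [300, 261]] tailtopR [[358, 164]] tailbotR [[383, 209]]
24 0 foot [[258, 257]] L edge [[196, 274], [222, 228]] R edge [[278, 315], [304, 268]] tailtopR [[360, 168]] tailbotR [[389, 206]]
24 0.008 foot [[257, 248]] L edge [[195, 265], [221, 219]] R edge [[277, 306], [303, 259]] tailtopR [[359, 159]] tailbotR [[388, 198]]
28 0 foot [[262, 255]] L edge [[201, 273], [226, 226]] R edge [[283, 313], [308, 266]] tailtopR [[362, 164]] tailbotR [[394, 195]]
28 0.008 foot [[261, 246]] L edge [[200, 264], [225, 217]] R edge [[282, 304], [307, 257]] tailtopR [[361, 154]] tailbotR [[393, 186]]
32 0 foot [[266, 253]] L edge [[207, 271], [230, 224]] R edge [[289, 311], [312, 263]] tailtopR [[363, 159]] tailbotR [[398, 184]]
32 0.008 foot [[265, 244]] L edge [[205, 262], [229, 214]] R edge [[288, 302], [311, 254]] tailtopR [[362, 150]] tailbotR [[398, 175]]
36 0 foot [[270, 250]] L edge [[212, 268], [234, 221]] R edge [[294, 308], [316, 260]] tailtopR [[364, 155]] tailbotR [[403, 173]]
36 0.008 foot [[269, 241]] L edge [[211, 259], [233, 211]] R edge [[293, 299], [315, 251]] tailtopR [[363, 145]] tailbotR [[402, 164]]
```

```bash
python3 - <<'E'
from h import *
from scipy.optimize import least_squares
s=snap("scene")
D=lambda P:(proj(s,P)+.5-[160,125])*5.45+[-3,3]
obsL=np.array([(215,255),(240,200)]);obsR=np.array([(305,295),(325,228)])
def dist(p,a,b):
    d=(b-a)/np.linalg.norm(b-a);return (p-a)[:,0]*d[1]-(p-a)[:,1]*d[0]
def f(p,xg=-.055):
    up=p[1]; # bar raised in grip, world z
    m=lambda P:model(p[0],xg)(P)+[0,0,up]
    L=D(m([[20,-28,65],[-10,-28,65]]));R_=D(m([[20,28,65],[-10,28,65]]))
    ft=D(m([[-4,0,65]]))[0]-[283,235]
    return np.r_[dist(obsL,*L),dist(obsR,*R_),ft*.7]
for xg in(-.06,-.055,-.05):
    r=least_squares(f,[.6,.005],x_scale=[.1,.01],args=(xg,));p=r.x
    m=model(p[0],xg)([[75,0,0],[-75,0,0]])+[0,0,p[1]]
    v=m[:,:2]-l[:2]
    print(xg,np.degrees(p[0]),p[1],r.fun.round(1),"nose/tail locker x",v@[np.cos(l[2]),np.sin(l[2])],"z",m[:,2])
tilt()
E
```

```text
-0.06 48.09749884577682 0.014216474340572058 [ 5.3 -0.3 -3.   0.8 -5.1 -1.4] nose/tail locker x [-0.01034706 -0.110681  ] z [-0.00798774  0.10351546]
-0.055 45.41493384225364 0.009984985664601898 [ 4.7  0.4 -3.5  1.6 -4.8 -1.7] nose/tail locker x [-0.00601982 -0.11146246] z [-0.00776666  0.09891849]
-0.05 42.469417293341145 0.005881316924746149 [ 4.   1.  -4.1  2.4 -4.4 -2. ] nose/tail locker x [-0.00133894 -0.11212446] z [-0.00727899  0.09384694]
t 9.975 pos [ 0.5195 -0.1862  0.1267] F [-6.51  0.91 18.16] T [0.34  1.1   0.103] fz 14.007928222417831 0.14971434346806778
```

The fit says friction on the floor tipped the nose further, to about 44°, with the nose at x≈0 and the bar a bit high in the pads. The remedy is to lift with a locked grip, go forward clear of the floor, touch the nose down, then pull back so that friction rights it.

Request:
{"fn": "drive_tool", "kwargs": {"rows": [[[0, 0, 0, 0, 0], [0, 0, -0.5, 0, 0], [0, 0, -1.2, 0, 0], [0, 0, -1.8, 0, 0], [0, 0, -1.8, 0, 0]]], "squeeze": 25}}

```text
time: 10.6
position: [0.5192, -0.1853, 0.1418]
tool_rot: [0.0, -0.129, 0.992, -0.0]
force: [-0.3, 0.9, -3.6]
grip_width: 0.152
finger_force: 25.0
```

```bash
python3 -c "
from h import *
tilt()"
```

```text
t 10.6 pos [ 0.5192 -0.1853  0.1418] F [-0.32  0.89 -3.56] T [ 0.06  -0.02  -0.036] fz 24.998520612716675 0.1523764322963775
```

Request:
{"fn": "drive_tool", "kwargs": {"rows": [[[-0.6, 0, 0, 0, 0], [-1.3, 0, 0, 0, 0], [-2.0, 0, 0, 0, 0], [-2.4, 0, 0, 0, 0], [-2.4, 0, 0.5, 0, 0], [-2.4, 0, 0.9, 0, 0], [-2.4, 0, 1.1, 0, 0], [-2.4, 0, 1.1, 0, 0]]]}}

```text
time: 11.6
position: [0.5423, -0.1791, 0.1307]
tool_rot: [0.0, -0.129, 0.992, -0.0]
force: [0.0, 0.7, -3.6]
grip_width: 0.149
finger_force: 25.0
```

Request:
{"fn": "drive_tool", "kwargs": {"rows": [[[0.05, 0, 0.25, 0, 0], [0.2, 0, 0.45, 0, 0], [0.5, 0, 0.55, 0, 0], [0.8, 0, 0.62, 0, 0], [1.1, 0, 0.7, 0, 0], [1.1, 0, 0.7, 0, 0]]], "squeeze": 12}}

```text
time: 12.35
position: [0.532, -0.1826, 0.1257]
tool_rot: [0.001, -0.129, 0.992, -0.001]
force: [-3.9, 1.1, 7.3]
grip_width: 0.149
finger_force: 12.0
```

```bash
python3 -c "
from h import *
tilt()"
```

```text
t 12.35 pos [ 0.532  -0.1826  0.1257] F [-3.86  1.11  7.33] T [ 0.271  0.534 -0.015] fz 12.000409662723541 0.14947990875988845
```

```bash
cat > asc.py <<'E'
from h import *
s=snap("scene");g=s["pixels"].astype(int)
lum=g.mean(2);sat=g.max(2)-g.min(2)
for r in range(148,186):
    print(r,"".join("#" if lum[r,c]>140 and sat[r,c]<50 else ("." if sat[r,c]>50 else ("+" if lum[r,c]>100 else ("-" if lum[r,c]>60 else " "))) for c in range(180,246)))
E
python3 asc.py
```

```text
148 ....................--        ---- -----      -       --..........
149 .....................--       ----------             --...........
150 .....................--       ----------            --............
151 .....................---       ----------          --.............
152 .....................---       -----------        --..............
153 .....................---      ----------------   --...............
154 ......................---    ----------------------...............
155 ......................---    ---------------++-----...............
156 ......................---    --------------+++-----...............
157 ......................---    --------------++-------..............
158 ......................---    ---------------+----------    .......
159 ......................--     ----------------------          .....
160 ......................--     ---------------------            ....
161 .....................--      ---------------------            ....
162 ....................---      -++-----------------             ....
163 ..................+-----     --
[... 897 characters left out ...]
+#####+++++++++++++##########+--------------             ....
177 #++++######+++++++++++++++########+--------------            -  ..
178 ##++##########+++++++++++++######++--------------          ----- .
179 ################++++++#++++######++++--------+--          -------.
180 ###################++#####+#######+++++-----+--          ------- .
181 ++++###############################++++----+---          --------.
182 ++++++++############################+++---+---          --+++--...
183 +++++++++##########################+++---++--           --++++....
184 +++++++++++########################++-------            -----.....
185 +++++++++++++##################++#++-- ----            ...---.....
```

The R edge of the top face (216,169)→(213,178) is still steep, so it is still tipped by about 44°, likely with the handle foot hooked at the roof edge. I'll back out along its own length, set it upright on the free table in front of the locker, regrip and go in again with no contact.

Request:
{"fn": "drive_tool", "kwargs": {"rows": [[[0, 0, 0, 0, 0], [0.5, 0, -0.4, 0, 0], [1.2, 0, -1.0, 0, 0], [2.0, 0, -1.7, 0, 0], [3.0, 0, -2.5, 0, 0], [4.0, 0, -3.4, 0, 0], [5.2, 0, -4.4, 0, 0], [6.4, 0, -5.4, 0, 0], [7.6, 0, -6.5, 0, 0], [8.8, 0, -7.6, 0, 0], [9.5, 0, -9.5, 0, 0], [10, 0, -12, 0, 0], [11, 0, -14, 0, 0], [13, 0, -14.5, 0, 0], [15, 0, -14.5, 0, 0], [15, 0, -14.5, 0, 0], [15, 0, -14.5, 0, 0]]], "squeeze": 25}}

```text
time: 14.52
position: [0.3862, -0.2202, 0.2684]
tool_rot: [0.0, -0.128, 0.992, 0.0]
force: [-0.0, 0.4, -4.6]
grip_width: 0.149
finger_force: 25.0
```

```bash
python3 - <<'E'
from h import *
tilt()
go(pt(l,-.15,0,.28),l[2])
s=snap("scene");st=manip.sense();print(proj(s,[st["position"]]))
g=s["pixels"].astype(int)
lum=g.mean(2);sat=g.max(2)-g.min(2)
u=proj(s,[st["position"]])[0].astype(int);print("cols from",u[0]-50)
for r in range(max(0,u[1]-25),u[1]+55):
    print(r,"".join("#" if lum[r,c]>140 and sat[r,c]<50 else ("." if sat[r,c]>50 else ("+" if lum[r,c]>100 else ("-" if lum[r,c]>60 else " "))) for c in range(u[0]-50,u[0]+30)))
E
```

```text
t 14.525 pos [ 0.3862 -0.2202  0.2684] F [-0.01  0.37 -4.59] T [ 0.023 -0.059  0.009] fz 24.999348521232605 0.1490222044984433
shift cm [-1.31 -0.   -1.16] roll -0.001 t 14.525 pos [ 0.3862 -0.2202  0.2684]
[[234.99586459  96.20807605]]
cols from 184
71 ................................-                                               
72 .................................         -                                     
73 .................................        ----                                   
74 .................................        -----                                  
75 ...................................      -----                 -                
76 .....................................     ---                -...              -
77 ........................................  ---          --   --...             --
78 .........................................----         ---- --....            ---
79 ..........................................---          ------.....          ----
80 ..........................................----         ------......--      ----.
81 ......
[... 5218 characters left out ...]
.........              
143 .................................................................               
144 ................................................................                
145 ...............................................................                 
146 ...............................................................                 
147 ...............................................................                 
148 .............................................................                   
149 ...........................+++...............................                   
150 ..........................+--+++...............................             .
```

```bash
cat > fit2.py <<'E'
from h import *
from scipy.optimize import least_squares
def fitp(P,uv,fix=False):
    s=snap("scene");uv=np.array(uv,float)
    def f(p):
        m=model(p[0],p[1])(np.array(P)+[0,0,p[2]*1000])
        return np.r_[(proj(s,m)-uv).ravel(),(p[1]+.055)/.004,p[2]/.01]
    r=least_squares(f,[.6,-.055,0],x_scale=[.1,.01,.01]);print("theta",np.degrees(r.x[0]).round(1),"xg,up",r.x[1:].round(4),r.fun.round(1))
E
python3 - <<'E'
from fit2 import *
fitp([[53,0,74],[75,-28,65],[75,28,65],[75,28,0]],[(224.5,121),(216,125),(232,131),(234.5,135.5)])
fitp([[53,0,74],[75,-28,65],[75,28,65]],[(224.5,121),(216,125),(232,131)])
E
```

```text
theta 37.4 xg,up [-0.0396  0.0091] [-0.3  0.5 -1.5  0.5 -1.8  1.3  3.1  0.7  3.9  0.9]
theta 45.9 xg,up [-0.0419  0.0152] [ 0.7  0.9  0.2  0.6 -0.2  1.4  3.3  1.5]
```

Request:
{"fn": "drive_tool", "kwargs": {"rows": [[[0.3, 0, 1.5, 0, 0], [0.6, 0, 3.5, 0, 0], [1, 0, 6, 0, 0], [1, 0, 8.5, 0, 0], [1, 0, 11, 0, 0], [1, 0, 13, 0, 0], [1, 0, 13.6, 0, 0], [1, 0, 13.6, 0, 0]]]}}

```text
time: 15.68
position: [0.3735, -0.2229, 0.132]
tool_rot: [-0.004, -0.13, 0.992, 0.0]
force: [-14.0, -1.8, 7.2]
grip_width: 0.151
finger_force: 25.0
```

Request:
{"fn": "drive_tool", "kwargs": {"rows": [[[0.1, 0, 0.4, 0, 0], [0.3, 0, 0.8, 0, 0], [0.8, 0, 1.1, 0, 0], [1.4, 0, 1.3, 0, 0], [2.0, 0, 1.5, 0, 0]]], "squeeze": 12}}

```text
time: 16.3
position: [0.3572, -0.2277, 0.1172]
tool_rot: [-0.0, -0.129, 0.992, 0.0]
force: [0.6, -0.0, -3.7]
grip_width: 0.152
finger_force: 12.0
```

```bash
cat > asc2.py <<'E'
from h import *
import sys
tilt()
s=snap("scene");st=manip.sense()
g=s["pixels"].astype(int);lum=g.mean(2);sat=g.max(2)-g.min(2)
u=proj(s,[st["position"]])[0].astype(int);a,b,c0,c1=[int(v) for v in sys.argv[1:5]];print(u,"cols from",u[0]+c0)
for r in range(max(0,u[1]+a),u[1]+b):
    print(r,"".join("#" if lum[r,c]>140 and sat[r,c]<50 else ("." if sat[r,c]>50 else ("+" if lum[r,c]>100 else ("-" if lum[r,c]>60 else " "))) for c in range(u[0]+c0,u[0]+c1)))
E
python3 asc2.py -5 50 -45 30
```

```text
t 16.3 pos [ 0.3572 -0.2277  0.1172] F [ 0.59 -0.01 -3.67] T [ 0.021 -0.018  0.036] fz 11.998438546434045 0.1518370236816712
[241 126] cols from 196
121 ......................................---     ------------------...........
122 ......................................---     -----------------............
123 ......................................---     ----------------+............
124 .......................................--     -----------------........... 
125 .......................................--    ------------------........... 
126 ........................................-    ------------------............
127 .......................................--    ------------------............
128 .......................................+-    ------------------............
129 ......................................#+--   -----------------.............
130 .....................................###+--   ----------------.............
131 .....................................####++-   ---------------.............
132 ....................................#######+------------------.....
[... 2748 characters left out ...]
-+++++++++++--------------- -...............................
168 -            --+++++++++++++++-------+---  -...............................
169 --          --++++++++++++++++++-----+--    ...............................
170 +---       --++++++++++++++++++++++++--     -..............................
171 +++---     --+++++++++++++++++++++++--       ..............................
172 +++++---  --++++++++++++++++++++++++-         .............................
173 +++++++-----+++++++++++++++++++++++--          ............................
174 ++++++++++++++++++++++++++++++++++--          .............................
175 +++++++++++++++++++++++++++++++++--           .............................
```

```bash
python3 - <<'E'
from fit2 import *
fitp([[53,0,74],[75,-28,65],[75,28,65],[75,28,0]],[(230.5,146.5),(223,150),(238,155),(241,163)])
fitp([[53,0,74],[75,-28,65],[75,28,65]],[(230.5,146.5),(223,150),(238,155)])
E
```

```text
theta 31.4 xg,up [-0.0341  0.0097] [ 0.5  1.1 -1.3  1.1 -1.9  2.6  0.9 -1.   5.2  1. ]
theta 42.6 xg,up [-0.0358  0.0195] [ 1.2  1.3  0.2  0.9 -0.5  2.4  4.8  1.9]
```

Request:
{"fn": "drive_tool", "kwargs": {"rows": [[[0.5, 0, 0.3, 0, 0], [1.1, 0, 0.5, 0, 0], [1.9, 0, 0.9, 0, 0], [2.7, 0, 1.4, 0, 0], [3.5, 0, 1.9, 0, 0], [4.2, 0, 2.4, 0, 0], [4.9, 0, 2.9, 0, 0], [5.6, 0, 3.5, 0, 0], [5.6, 0, 3.5, 0, 0]]]}}

```text
time: 17.58
position: [0.303, -0.242, 0.0821]
tool_rot: [-0.0, -0.128, 0.992, 0.0]
force: [0.3, 0.3, -4.2]
grip_width: 0.152
finger_force: 12.0
```

```bash
python3 asc2.py -10 42 -40 40
```

```text
t 17.575 pos [ 0.303  -0.242   0.0821] F [ 0.26  0.34 -4.2 ] T [-0.031  0.073 -0.008] fz 12.000387464649975 0.1517026374609743
[250 123] cols from 210
113 .................................---    -    ------+...---     ---..............
114 .................................---   ..--  ----.---------- ---  ..............
115 ..................................--   ..-------....-----------    ....... ... .
116 ..................................--   .--------.......-++----      .....       
117 ..................................--    --------........+-----      ......      
118 ..................................--     ----- -........+----      . .  ....    
119 ..................................--     -----  ........+----            ...    
120 ..................................--     -----  -............             . .   
121 ..................................--     ------ ---...........           .   .. 
122 ..................................--     ------------........               ... 
123 ..................................-     --------------.......                 ..
124 ..........
[... 2770 characters left out ...]
....................
157    -----------------+++++++----------...........................................
158    -------------------+++++++------.............................................
159     --------------------+++++++---..............................................
160     ----------------------++++++................................................
161     -----------------------+++..................................................
162      -----------------------++..................................................
163     -----------------------+--..................................................
164    --+++------------------++--..................................................
```

It is righting itself well on the table. I finish lowering until it takes the weight.

Request:
{"fn": "drive_tool", "kwargs": {"rows": [[[0.4, 0, 0.3, 0, 0], [0.7, 0, 0.6, 0, 0], [0.9, 0, 0.9, 0, 0], [1.1, 0, 1.2, 0, 0], [1.1, 0, 1.2, 0, 0]]]}}

```text
time: 18.25
position: [0.2941, -0.2448, 0.0719]
tool_rot: [0.001, -0.129, 0.992, -0.0]
force: [2.7, 6.6, 13.3]
grip_width: 0.15
finger_force: 12.0
```

```bash
python3 asc2.py 0 45 -40 25
```

```text
t 18.25 pos [ 0.2941 -0.2448  0.0719] F [ 2.72  6.61 13.32] T [ 1.115 -0.36   0.026] fz 12.00104221701622 0.1497882829886702
[251 124] cols from 211
124 ................................---     -------------  .. .      
125 ...............................-++-     -------------  ... .     
126 ..............................-++++-    ------------   .......   
127 .............................-+###+-    ------------   ........  
128 ............................-+####+-    --++--------   ........  
129 ...........................-+#####+-   --++++------    ......... 
130 ...........................+#######+---++###++------    .........
131 ...........................#########++++####++------   ..........
132 ..........................##################++------   ..........
133 ..........................#################++-------    .........
134 .........................##################+--------    .........
135 ........................##################+--------     .........
136 .......................##################++--------     .........
137 ......................###+++++#######
[... 1498 characters left out ...]

159    --------------------+++++++---................................
160    ----------------------+++++...................................
161    -----------------------+++....................................
162    ------------------------++....................................
163    -----------------------++-....................................
164   --+++-------------------+--....................................
165  --++++++----------------+---....................................
166 --++++++++----------------- -....................................
167 --++++++++++--------------- -....................................
168 -++++++++++++++-----------  -....................................
```

```bash
python3 - <<'E'
from fit2 import *
fitp([[53,0,74],[75,-28,65],[75,28,65],[75,28,0],[75,-28,0]],[(238.5,140.5),(229,144),(242,149.5),(241.5,159.5),(229.5,154.5)])
E
```

```text
theta 8.1 xg,up [-0.0397  0.023 ] [-1.3 -0.1 -2.1 -0.4 -0.8  0.6  1.4  1.6 -0.4  0.3  3.8  2.3]
```

Request:
{"fn": "drive_tool", "kwargs": {"rows": [[[0, 0, -0.2, 0, 0.15], [0, 0, -0.3, 0, 0.25], [0, 0, -0.5, 0, 0.35], [0, 0, -0.9, 0, 0.35], [0, 0, -0.9, 0, 0.35]]]}}

```text
time: 18.98
position: [0.2929, -0.2453, 0.08]
tool_rot: [0.0, -0.129, 0.992, -0.0]
force: [-0.2, -0.5, -1.1]
grip_width: 0.354
finger_force: 0.0
```

```bash
python3 asc2.py 0 40 -40 25; python3 - <<'E'
from h import *
s=snap("wrist");cv2.imwrite("pics/w2.png",cv2.resize(s["pixels"][:,:,::-1],(768,576)))
E
```

```text
t 18.975 pos [ 0.2929 -0.2453  0.08  ] F [-0.16 -0.53 -1.13] T [-0.002  0.03  -0.034] fz 0.0 0.3539000632301894
[251 122] cols from 211
122 .................................-        ------------......     
123 .................................--      ------------- ....      
124 ................................---      ------------- .... .    
125 ...............................++++-    -------------  ....      
126 ..............................++##+-    -------------  .......   
127 .............................-+###+-    ---++-------   ....... . 
128 ............................-+####+-    --++++-------  ......... 
129 ............................+######+-  --+###+-------  ..........
130 ...........................+########++-++####++------  ..........
131 ...........................###########+######+-------  ..........
132 ..........................+#################++-------  ..........
133 ..........................##################+-------   ..........
134 .........................##################+--------   ..........
135 ........................##################+-------
[... 1135 characters left out ...]

152  -------+..........-------------------- .........................
153  ---------+........------------------- ..........................
154  -----------++.....+------------------...........................
155  -------------++....+--------------  ............................
156   --------------+++..+++----------- -............................
157   -----------------++++++++---------.............................
158   -------------------++++++++-----...............................
159    --------------------+++++++---................................
160    ----------------------+++.....................................
161    -----------------------+++....................................
```

View pics/w2.png

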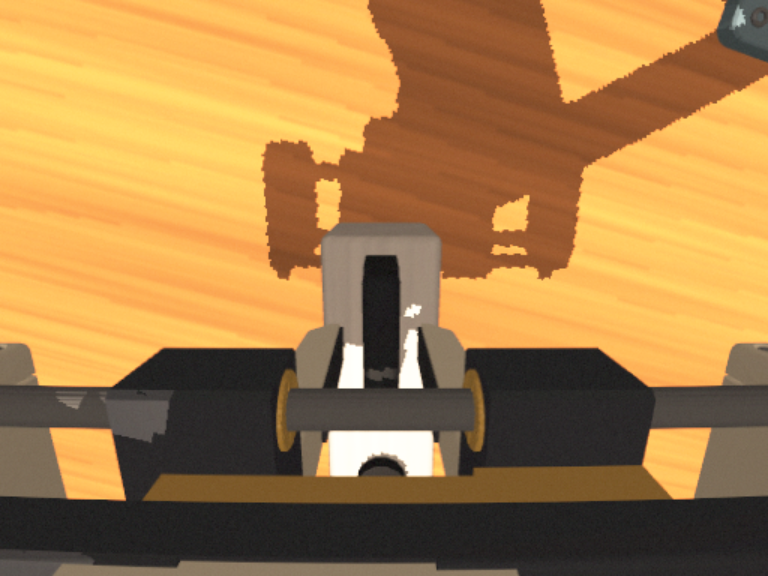

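The canister stands upright on the table, straight in the gripper, with the bar tail end at (380,256) and the tail top edge at row 237. Now I locate the grip point.

```bash
python3 - <<'E'
from h import *
s=snap("wrist");st=manip.sense()
p=onz(s,np.array([(380,256),(381,237),(381,459)])/1.5-.2,[.107,.065,.073]);ex=np.array([np.cos(l[2]),np.sin(l[2])]);ey=np.array([-ex[1],ex[0]])
d=p[:,:2]-st["position"][:2];print("rel TCP fwd",d@ex,"left",d@ey,"-> xg from bar",-.066-d[0]@ex,"from tail",-.075-d[1]@ex,"cap rear",.040-d[2]@ex)
# initial-grip check: pred earlier
E
```

```text
rel TCP fwd [-0.04336824 -0.04452375  0.06641682] left [-0.00027825  0.00017057  0.00018299] -> xg from bar -0.022631762694204034 from tail -0.030476254277808347 cap rear -0.02641682334149583
```

Request:
{"fn": "drive_tool", "kwargs": {"rows": [[[0.8, 0, 0, 0, 0.35], [1.8, 0, 0, 0, 0.35], [2.8, 0, 0, 0, 0.35], [2.8, 0, 0, 0, 0.35], [2.8, 0, 0, 0, 0], [2.8, 0, 0, 0, 0], [2.8, 0, 0, 0, 0], [2.8, 0, -1, 0, 0], [2.8, 0, -3, 0, 0], [2.8, 0, -6, 0, 0], [2.8, 0, -9, 0, 0], [2.8, 0, -12, 0, 0], [2.5, 0, -15, 0, 0], [1, 0, -17, 0, 0], [-1, 0, -19, 0, 0], [-4, 0, -20, 0, 0], [-7, 0, -20, 0, 0], [-9, 0, -20, 0, 0], [-9, 0, -20, 0, 0]]], "squeeze": 45}}

```text
time: 21.5
position: [0.3801, -0.2211, 0.2794]
tool_rot: [-0.001, -0.13, 0.992, 0.001]
force: [-0.4, 0.6, -3.8]
grip_width: 0.149
finger_force: 45.0
```

Request:
{"fn": "drive_tool", "kwargs": {"rows": [[[0, 0, 0, 0, 0], [0, 0, 0, 0, 0], [0, 0, 0, 0, 0], [0, 0, 0, 0, 0]]], "squeeze": 9}}

```text
time: 22.0
position: [0.3796, -0.2221, 0.2798]
tool_rot: [0.0, -0.128, 0.992, -0.0]
force: [-0.1, -0.3, -4.7]
grip_width: 0.147
finger_force: 9.0
```

Request:
{"fn": "drive_tool", "kwargs": {"rows": [[[0, 0, 0, 0, 0], [0, 0, 0, 0, 0]]], "squeeze": 35}}

```text
time: 22.25
position: [0.3798, -0.222, 0.2797]
tool_rot: [0.0, -0.129, 0.992, -0.0]
force: [0.7, -0.0, -4.4]
grip_width: 0.147
finger_force: 35.0
```

```bash
python3 asc2.py -15 48 -45 30;python3 -c "
from h import *
go(pt(l,-.1,0,.174),l[2])"
```

```text
t 22.25 pos [ 0.3798 -0.222   0.2797] F [ 0.7  -0.03 -4.44] T [ 0.04  -0.004 -0.024] fz 35.00011123716831 0.14742568372333145
[236  91] cols from 191
76 ....................................----          -----+......---    ---...
77 .....................................---           --------...+--------....
78 .....................................---   ..--   ---...------+++------....
79 .....................................---   ...------.......---+++-----.....
80 .....................................---   ..-------.........+++-----......
81 .....................................---   -.-------..........++----.......
82 .....................................---    --------..........++---........
83 .....................................---    --------..........+---.........
84 .....................................---     ---------.........--..........
85 .....................................----    -----------...................
86 ......................................---    -------------.................
87 ......................................---     ---------------..............
88
[... 3456 characters left out ...]
...........++####++-------...   .................
132 .......................................++##+---------.     ................
133 ..........................................++-....--        ................
134 ...................................................       .................
135 ...................................................      .......... .......
136 ...................................................      ......... ........
137 ...................................................      .......    .......
138 ...............................................................    .  .....
shift cm [-6.980e+00  1.000e-02  1.057e+01] roll -0.0 t 22.3 pos [ 0.3798 -0.222   0.2797]
```

```bash
python3 - <<'E'
from h import *
from scipy.optimize import least_squares
s=snap("scene")
P=[[53,0,74],[75,-28,65],[75,28,65]];uv=np.array([(227.5,124.5),(219.5,127.5),(235,132.8)])
# slopes of L/R edges
for t in(28,32,36,40,44,48):
  m=model(np.radians(t),-.057)
  a=proj(s,m(P));L=proj(s,m([[10,-28,65],[75,-28,65]]));R_=proj(s,m([[10,28,65],[75,28,65]]))
  sl=lambda q:round((q[0]-q[1])[0]/(q[0]-q[1])[1],3)
  print(t,(a-uv).round(1).tolist(),"slope",sl(L),sl(R_), m([[75,0,0]])[0,2].round(3))
E
```

```text
28 [[-6.1, -1.6], [-8.5, -0.4], [-8.2, 1.2]] slope -0.532 -0.526 0.148
32 [[-5.0, -1.3], [-7.1, -0.2], [-6.8, 1.4]] slope -0.492 -0.49 0.143
36 [[-3.9, -1.2], [-5.6, -0.2], [-5.5, 1.3]] slope -0.455 -0.456 0.139
40 [[-2.7, -1.3], [-4.1, -0.4], [-4.0, 1.1]] slope -0.419 -0.423 0.136
44 [[-1.4, -1.5], [-2.5, -0.8], [-2.5, 0.7]] slope -0.385 -0.391 0.134
48 [[-0.1, -1.9], [-0.9, -1.4], [-1.0, 0.0]] slope -0.351 -0.36 0.133
```

The grip is right, but it now hangs at about 47°. I'll use the table to bring it back to about 36°: touch the nose down, pull back 3 cm, lock the grip, lift.

Request:
{"fn": "drive_tool", "kwargs": {"rows": [[[0.3, 0, 2, 0, 0], [0.6, 0, 4.5, 0, 0], [0.8, 0, 7, 0, 0], [1, 0, 9.5, 0, 0], [1, 0, 11.5, 0, 0], [1, 0, 12.7, 0, 0], [1, 0, 12.7, 0, 0]]]}}

```text
time: 23.22
position: [0.3698, -0.2242, 0.1522]
tool_rot: [-0.0, -0.129, 0.992, 0.001]
force: [0.3, 0.2, -3.7]
grip_width: 0.148
finger_force: 35.0
```

Request:
{"fn": "drive_tool", "kwargs": {"rows": [[[0.3, 0, 0.4, 0, 0], [0.9, 0, 0.7, 0, 0], [1.5, 0, 0.9, 0, 0], [2.1, 0, 1.1, 0, 0], [2.8, 0, 1.3, 0, 0], [3.5, 0, 1.4, 0, 0]]], "squeeze": 12}}

```text
time: 23.98
position: [0.3368, -0.235, 0.1409]
tool_rot: [0.001, -0.129, 0.992, -0.002]
force: [-0.8, 1.2, 3.4]
grip_width: 0.154
finger_force: 12.0
```

Request:
{"fn": "drive_tool", "kwargs": {"rows": [[[0, 0, 0, 0, 0], [0, 0, 0, 0, 0], [0, 0, -0.5, 0, 0], [0, 0, -1.5, 0, 0], [0, 0, -1.5, 0, 0]]], "squeeze": 50}}

```text
time: 24.6
position: [0.3367, -0.234, 0.1546]
tool_rot: [0.001, -0.129, 0.992, -0.001]
force: [1.2, 0.1, -4.4]
grip_width: 0.147
finger_force: 50.0
```

```bash
python3 asc2.py 0 50 -40 25; cat > slope.py <<'E'
from h import *
s=snap("scene")
for t in range(24,52,4):
  m=model(np.radians(t),-.057)
  a=proj(s,m([[53,0,74],[75,-28,65],[75,28,65]]));L=proj(s,m([[10,-28,65],[75,-28,65]]));R_=proj(s,m([[10,28,65],[75,28,65]]))
  sl=lambda q:round((q[0]-q[1])[0]/(q[0]-q[1])[1],3)
  print(t,a.round(1).tolist(),"slope",sl(L),sl(R_), m([[75,0,0]])[0,2].round(3))
E
python3 slope.py
```

```text
t 24.6 pos [ 0.3367 -0.234   0.1546] F [ 1.19  0.09 -4.43] T [ 0.004  0.066 -0.001] fz 49.976828657090664 0.14666840332652173
[244 114] cols from 204
114 ...................................-    ----------------.........
115 ...................................-    --+--------------........
116 ...................................-    --+--------------........
117 ...................................     -----------------........
118 ..................................-     ----------------.........
119 ..................................     -----------------.........
120 .................................-    -----------------..........
121 .................................-   ------------------..........
122 ................................-   --+----+++---------..........
123 ...............................+-   -++--++##++-------...........
124 ...............................+-   -----+####+-------...........
125 ..............................##+--    -++####+------............
126 ..............................###++-   -+#####+------............
127 .............................######+
[... 2393 characters left out ...]
................
162           ------------------------++-............................
163           -----------------------++-.............................
24 [[230.1, 142.4], [220.3, 146.0], [234.9, 152.6]] slope -0.563 -0.555 0.027
28 [[231.0, 142.7], [221.4, 146.2], [236.0, 152.8]] slope -0.525 -0.52 0.022
32 [[232.0, 142.8], [222.7, 146.3], [237.2, 152.9]] slope -0.489 -0.487 0.017
36 [[233.0, 142.8], [224.0, 146.2], [238.4, 152.7]] slope -0.455 -0.456 0.013
40 [[234.1, 142.6], [225.3, 145.9], [239.7, 152.4]] slope -0.422 -0.426 0.011
44 [[235.2, 142.3], [226.7, 145.5], [241.0, 151.9]] slope -0.39 -0.396 0.008
48 [[236.3, 141.8], [228.1, 144.8], [242.4, 151.2]] slope -0.358 -0.367 0.007
```

Tilt is now about 39°, locked. Next, the entry path in tool axes.

```bash
python3 - <<'E'
from h import *
for x,z in[(-100,260),(-100,219),(-48,177),(-38,169),(-12,168)]:
    print(x,z,end=" "); go(pt(l,x/1000,0,z/1000-.019),l[2])
E
```

```text
-100 260 shift cm [-1.148e+01  1.000e-02 -8.730e+00] roll -0.0 t 24.7 pos [ 0.3363 -0.2335  0.1537]
-100 219 shift cm [-1.148e+01  1.000e-02 -4.630e+00] roll -0.0 t 24.7 pos [ 0.3363 -0.2335  0.1537]
-48 177 shift cm [-1.668e+01  1.000e-02 -4.200e-01] roll -0.0 t 24.7 pos [ 0.3363 -0.2335  0.1537]
-38 169 shift cm [-1.768e+01  1.000e-02  3.800e-01] roll -0.0 t 24.7 pos [ 0.3363 -0.2335  0.1537]
-12 168 shift cm [-2.028e+01  1.000e-02  4.800e-01] roll -0.0 t 24.7 pos [ 0.3363 -0.2335  0.1537]
```

Request:
{"fn": "drive_tool", "kwargs": {"rows": [[[0, 0, -1.5, 0, 0], [0, 0, -4, 0, 0], [-0.5, 0, -7, 0, 0], [-2, 0, -9, 0, 0], [-4.5, 0, -9.5, 0, 0], [-7.5, 0, -9, 0, 0], [-10, 0, -7.5, 0, 0], [-11.5, 0, -5.5, 0, 0], [-11.5, 0, -4.6, 0, 0], [-12.5, 0, -3.8, 0, 0], [-13.8, 0, -2.75, 0, 0], [-15.2, 0, -1.6, 0, 0], [-16.7, 0, -0.4, 0, 0], [-17.7, 0, 0.3, 0, 0], [-17.7, 0, 0.3, 0, 0]]]}}

```text
time: 26.58
position: [0.5077, -0.1878, 0.1498]
tool_rot: [-0.001, -0.129, 0.992, 0.0]
force: [-0.3, 0.8, -4.2]
grip_width: 0.151
finger_force: 50.0
```

Request:
{"fn": "drive_tool", "kwargs": {"rows": [[[-0.6, 0, 0, 0, 0], [-1.3, 0, 0, 0, 0], [-2.0, 0, 0, 0, 0], [-2.6, 0, 0.1, 0, 0], [-2.6, 0, 0.1, 0, 0]]]}}

```text
time: 27.2
position: [0.5329, -0.1815, 0.1495]
tool_rot: [-0.0, -0.129, 0.992, 0.0]
force: [1.0, 0.4, -4.2]
grip_width: 0.145
finger_force: 50.0
```

```bash
python3 asc.py;python3 -c "
from h import *
tilt();go(pt(l,-.012,0,.149),l[2])"
```

```text
148 .....................---    ------------------- ---...............
149 .....................---    ---------------++-----................
150 .....................---    ---------------+++---.................
151 .....................---    ---------------++---..................
152 ......................--     --------------++---..................
153 ......................--     --------------++--...................
154 ......................--     -------------------..................
155 .......................-     --------------------.................
156 ........................    ----------------------................
157 ........................    --+--------------------...............
158 .......................-    --++------------------------  ........
159 .......................     --------------------    ---      .....
160 ......................      --------------------          -  .....
161 .....................-     ---------------------              ....
162 ...................+-     -+-------------------               ....
163 ..................+--    -+++--
[... 1099 characters left out ...]
.
179 ################++++++++++++###++++++--------+--          -------.
180 ###################+++####++#####+++++------+--          --------.
181 ++++###############################++++--------          -------..
182 ++++++++############################+++---+---           ----+-...
183 +++++++++##########################+++---++--            -----....
184 ++++++++++++###################+###++-------             ----.....
185 +++++++++++++##################++#++-- ----             -.........
t 27.25 pos [ 0.5326 -0.1815  0.1495] F [ 0.83 -0.36 -3.77] T [ 0.042  0.038 -0.028] fz 49.97665207833052 0.14274178318946001
shift cm [ 0.03 -0.    0.05] roll 0.0 t 27.25 pos [ 0.5326 -0.1815  0.1495]
```

In cleanly, no contact. Touch the nose down and pull back.

Request:
{"fn": "drive_tool", "kwargs": {"rows": [[[0.2, 0, 0.4, 0, 0], [0.7, 0, 0.65, 0, 0], [1.3, 0, 0.85, 0, 0], [2.0, 0, 1.0, 0, 0]]], "squeeze": 12}}

```text
time: 27.75
position: [0.5128, -0.1869, 0.1395]
tool_rot: [0.0, -0.129, 0.992, -0.0]
force: [0.3, -0.3, -2.5]
grip_width: 0.149
finger_force: 12.0
```

Request:
{"fn": "drive_tool", "kwargs": {"rows": [[[0, 0, 0, 0, 0], [0, 0, 0, 0, 0]]], "squeeze": 50}}

```text
time: 28.0
position: [0.5129, -0.1868, 0.1396]
tool_rot: [-0.0, -0.129, 0.992, 0.0]
force: [-1.0, 0.4, -0.4]
grip_width: 0.145
finger_force: 50.0
```

```bash
python3 asc.py | sed -n 10,34p;python3 slope.py;python3 -c "
from h import *
tilt()"
```

```text
157 ........................-       --------------------..............
158 .......................--      ----------------------.............
159 ......................+-      -------------------------...........
160 .....................+--     -+++-----------------     ---........
161 ....................+---     ++++--+++++----------       ---- ....
162 ...................++--     -++++-++###++---------            ....
163 ..................++---     -+++--+####++--------              ...
164 ..................+-----    -++--++#####+--------              ...
165 .................+---++++-  -----+#####++-------              ....
166 ................+---+####+-    --+#####+--------              ....
167 ...............+----+#####++-  -+######+--------              ....
168 ........++++..+-- -+#######+- --+#####+--------               ....
169 .......++++++++----+#######+---+######+--------               ....
170 ......+++++++++++-+########++-++#####+---------               ....
171 .....++++++++++++++#########+++######+-------------            ...
172 ....+###+++++++++++############
[... 648 characters left out ...]
-------          -------..
24 [[197.7, 183.8], [187.6, 187.2], [202.7, 194.8]] slope -0.562 -0.555 0.013
28 [[198.8, 183.9], [189.0, 187.2], [204.1, 194.7]] slope -0.523 -0.519 0.007
32 [[200.0, 183.8], [190.5, 187.0], [205.5, 194.5]] slope -0.485 -0.485 0.003
36 [[201.3, 183.6], [192.1, 186.6], [207.0, 194.1]] slope -0.449 -0.452 -0.001
40 [[202.6, 183.2], [193.7, 186.1], [208.6, 193.5]] slope -0.414 -0.419 -0.004
44 [[203.9, 182.6], [195.4, 185.4], [210.2, 192.7]] slope -0.38 -0.387 -0.006
48 [[205.2, 181.9], [197.1, 184.4], [211.8, 191.7]] slope -0.345 -0.355 -0.007
t 28.1 pos [ 0.513  -0.1868  0.1396] F [-0.81 -0.24 -0.31] T [ 0.001  0.186 -0.059] fz 50.000049993395805 0.1508029662145054
```

Request:
{"fn": "drive_tool", "kwargs": {"rows": [[[0, 0, -0.3, 0, 0], [-0.6, 0, -0.35, 0, 0], [-1.2, 0, -0.3, 0, 0], [-1.2, 0, -0.1, 0, 0]]]}}

```text
time: 28.6
position: [0.5254, -0.1835, 0.1404]
tool_rot: [0.0, -0.129, 0.992, -0.0]
force: [-0.6, -0.0, -4.5]
grip_width: 0.145
finger_force: 50.0
```

Request:
{"fn": "drive_tool", "kwargs": {"rows": [[[0.2, 0, 0.15, 0, 0], [0.7, 0, 0.35, 0, 0], [1.2, 0, 0.55, 0, 0]]], "squeeze": 12}}

```text
time: 28.98
position: [0.5129, -0.1868, 0.1351]
tool_rot: [0.0, -0.129, 0.992, -0.0]
force: [0.3, -0.2, -3.2]
grip_width: 0.153
finger_force: 12.0
```

Request:
{"fn": "drive_tool", "kwargs": {"rows": [[[0, 0, 0, 0, 0], [0, 0, 0, 0, 0], [0, 0, -0.25, 0, 0], [-0.5, 0, -0.3, 0, 0], [-1.0, 0, -0.25, 0, 0], [-1.0, 0, 0, 0, 0]]], "squeeze": 50}}

```text
time: 29.72
position: [0.5233, -0.1841, 0.1351]
tool_rot: [0.0, -0.129, 0.992, -0.0]
force: [-3.1, -1.7, 6.7]
grip_width: 0.144
finger_force: 50.0
```

```bash
python3 asc.py | sed -n 6,34p;python3 -c "
from h import *
tilt();go(pt(l,-.0196,0,.1353),l[2])"
```

```text
153 ........................--     -----------...++---................
154 ........................---    --------------+---.................
155 ........................--     ------------------.................
156 ........................--     ------------------.................
157 ........................-      --------------------...............
158 .......................-       -+---------------- ---.............
159 .......................       --++--------------    -------  .....
160 ......................-       -------------------     -----   ....
161 ....................+--      --------------------             ....
162 ...................+--      ---------------------             ....
163 ..................++--     -++-------------------             ....
164 ..................+--      -++---++++-----------              ....
165 .................+---     -+++---+###+----------              ....
166 ................+-----    -++---+####+---------               ....
167 ...............+---++-    -+---+#####+---------               ....
168 ........++++..+---++#+-    ---+
[... 463 characters left out ...]
75 .#+++++####+++++++++++##+++++#####+--------------             ....
176 ##++++#####+++++++++++++++++#####++--------------             ....
177 #++++######+++++++++++++++++#####+---------------           -- -..
178 ##++##########++++++++++++++####+++--------------          ------.
179 ################++++++++++++####+++++--------+--          -------.
180 ###################+++###+++#####+++++------+--          ----+++..
181 +++++##############################++++--------          ----++...
t 29.775 pos [ 0.523  -0.1842  0.1351] F [-0.34  0.27 -0.59] T [ 0.029 -0.146 -0.026] fz 49.999993555247784 0.15021724926581287
shift cm [-0.21  0.02 -0.02] roll 0.0 t 29.775 pos [ 0.523  -0.1842  0.1351]
```

Request:
{"fn": "drive_tool", "kwargs": {"rows": [[[0.3, 0, 0.15, 0, 0], [0.7, 0, 0.35, 0, 0], [1.1, 0, 0.55, 0, 0], [1.4, 0, 0.8, 0, 0], [1.7, 0, 1.1, 0, 0], [1.9, 0, 1.4, 0, 0]]], "squeeze": 12}}

```text
time: 30.52
position: [0.503, -0.1898, 0.1221]
tool_rot: [-0.001, -0.129, 0.992, -0.001]
force: [-8.8, -1.8, 11.1]
grip_width: 0.15
finger_force: 12.0
```

```bash
python3 asc.py | sed -n 6,36p;python3 -c "
from h import *
tilt();go(pt(l,-.0217,0,.1353),l[2])
s=snap('scene')
for t in (16,20,24,28,32,36):
  m=model(np.radians(t),-.057)
  print(t,proj(s,m([[-4,0,65],[-4,-28,65],[-4,28,65],[-75,28,65]])).round(1).tolist(),m([[75,0,0]])[0,2])"
```

```text
153 ...........................---     -------........+-..............
154 ...........................---     ---------......................
155 ..........................-        ------------...................
156 .........................-         --------------.................
157 ........................-         --++-------------...............
158 .......................--         --++---------------.............
159 ......................+-         -----------------  -----.........
160 .....................+--        ------------------      ----- ....
161 ....................+--        -++----+------------       -   ....
162 ...................+--        -+++--+++++----------           ....
163 ..................++-----     -+++--+####+---------           ....
164 ..................+-- ----   -+++--+#####+---------     --    ....
165 .................+-- -+++-   -----++#####+--------      --    ....
166 ................+-- -++##+    ----+######+--------      -     ....
167 ...............+--  -+###+-    --+######++-------             ....
168 ........++++..+--  -+#####+-   
[... 1140 characters left out ...]
F [-7.14 -1.56  8.89] T [-0.136  1.152  0.011] fz 11.999148186296225 0.15127597445228735
shift cm [-2.11  0.03 -1.36] roll 0.0 t 30.575 pos [ 0.5025 -0.1898  0.1217]
16 [[208.6, 170.2], [201.1, 166.6], [216.2, 173.8], [228.0, 155.2]] 0.0071379385517088
20 [[209.3, 170.0], [201.8, 166.4], [216.9, 173.6], [228.3, 154.3]] 0.0005805371526535763
24 [[210.0, 169.7], [202.6, 166.2], [217.6, 173.3], [228.6, 153.5]] -0.00529331486097856
28 [[210.8, 169.4], [203.3, 165.8], [218.3, 172.9], [228.9, 152.7]] -0.010455000672614817
32 [[211.5, 168.9], [204.1, 165.4], [219.1, 172.5], [229.1, 151.8]] -0.014879373067831686
36 [[212.3, 168.4], [204.9, 164.8], [219.8, 171.9], [229.3, 151.0]] -0.01854487694905607
```

Request:
{"fn": "drive_tool", "kwargs": {"rows": [[[0, 0, 0, 0, 0], [0, 0, -0.3, 0, 0], [0, 0, -0.5, 0, 0], [-0.7, 0, -0.5, 0, 0], [-1.4, 0, -0.4, 0, 0], [-1.4, 0, -0.3, 0, 0]]], "squeeze": 50}}

```text
time: 31.38
position: [0.5187, -0.1852, 0.1238]
tool_rot: [0.0, -0.129, 0.992, 0.0]
force: [0.0, -0.5, -4.1]
grip_width: 0.145
finger_force: 50.0
```

Request:
{"fn": "drive_tool", "kwargs": {"rows": [[[0.3, 0, 0.4, 0, 0], [0.8, 0, 0.8, 0, 0], [1.4, 0, 1.35, 0, 0], [2.0, 0, 1.95, 0, 0], [2.6, 0, 2.6, 0, 0], [2.6, 0, 2.6, 0, 0]]], "squeeze": 12}}

```text
time: 32.12
position: [0.492, -0.192, 0.0973]
tool_rot: [-0.0, -0.128, 0.992, 0.0]
force: [-1.2, -0.8, -1.4]
grip_width: 0.151
finger_force: 12.0
```

```bash
python3 asc.py | sed -n 6,34p;python3 -c "
from h import *
tilt();go(pt(l,-.0217,0,.1353),l[2])"
```

```text
153 ............................-----     ------........++----........
154 ...........................- ----     -------.......++---.........
155 ..........................-  ----     --------......++--..........
156 .........................-    ---     ----------....++--..........
157 ........................--            --------  --------..........
158 .......................+-             --------    -------.........
159 ......................+--             ----------    -----   ......
160 .....................+--             --+---------             ....
161 ....................+--             --------------            ....
162 ...................++-            ----------------       -    ....
163 ..................++-            -++--------------     ----    ...
164 ..................+--           -++++---+++-------     ----    ...
165 .................+--    ----    -+++--++##++------     ----   ....
166 ................+--    --++-    -+++--+####+------    ---     ....
167 ...............+--    --+##+    -+---+#####+------   ---      ....
168 ........++++..+--     -+###+   
[... 466 characters left out ...]
.#+++++####++++++++++++###############+---------+--           ....
176 ##++++#####++++++++++++++############++-----------            ....
177 #++++######++++++++++++++++##########+------------          ---...
178 ##++##########+++++++++++++++#######+--------++--         ------..
179 ################++++++++++++#######++-------++--         -------..
180 ##################+++++#++++#######+++-----++--          -+++---..
181 +++++######################++######++++----+---         --+++---..
t 32.175 pos [ 0.4926 -0.192   0.0975] F [-0.35  0.53 -1.94] T [-0.04   0.291 -0.011] fz 11.998975798487663 0.14888979477800204
shift cm [-3.13 -0.01 -3.78] roll -0.001 t 32.175 pos [ 0.4926 -0.192   0.0975]
```

Nearly level. Lower the rest of the way.

Request:
{"fn": "drive_tool", "kwargs": {"rows": [[[0.4, 0, 0.4, 0, 0], [0.7, 0, 0.8, 0, 0], [0.9, 0, 1.2, 0, 0], [0.9, 0, 1.4, 0, 0], [0.9, 0, 1.4, 0, 0]]]}}

```text
time: 32.8
position: [0.4839, -0.1945, 0.0854]
tool_rot: [-0.0, -0.129, 0.992, -0.0]
force: [-5.5, 1.7, 11.4]
grip_width: 0.149
finger_force: 12.0
```

Request:
{"fn": "drive_tool", "kwargs": {"rows": [[[0, 0, -0.15, 0, 0.15], [0, 0, -0.15, 0, 0.25], [0, 0, -0.1, 0, 0.3], [0, 0, -0.1, 0, 0.3]]]}}

```text
time: 33.3
position: [0.4843, -0.1943, 0.085]
tool_rot: [0.0, -0.129, 0.992, 0.0]
force: [0.1, -0.8, -0.9]
grip_width: 0.296
finger_force: 0.0
```

```bash
python3 asc.py | sed -n 6,34p;python3 - <<'E'
from h import *
tilt();go(pt(l,-.037,0,.085),l[2])
s=snap('scene');st=manip.sense()
for xg in(-.065,-.06,-.055,-.05,-.045):
  m=model(0,xg)
  off=np.array([0,0,.004-m([[0,0,0]])[0,2]])
  print(xg,proj(s,m([[-4,0,65],[-4,-28,65],[-4,28,65],[20,28,65]])+off).round(1).tolist())
s=snap("wrist");g=s["pixels"].astype(int);lum=g.mean(2).astype(int)
print("wrist cols 240-265 rows",[(r,lum[r,210:300:6].tolist()) for r in range(130,240,5)])
E
```

```text
153 ............................-----        -------....--+------- ...
154 ...........................- ----        -------.....+++----......
155 ..........................-  ----        -------......++---.......
156 ........................+--   ---        --------.....+----.......
157 ........................+-    ---        ----------..++----.......
158 .......................+--               -------- ----+---  ......
159 ......................+--                --------   ------   .....
160 .....................+--                 --------    ----     ....
161 ....................+--                  ---------            ....
162 ...................+--                ----++------            ....
163 ..................++-              -------++-------       -    ...
164 ..................+--      --     -++----+++-------           ....
165 .................+--      ----   -++++--+++++------            ...
166 ................+--      -+++-   -+++--++###++-----           ....
167 ...............+--      -++#+-   ------+#####+-----           ....
168 ........++++..+--      --+##+- 
[... 2551 characters left out ...]
 138, 139, 140, 135, 135, 137, 139, 140, 143, 139, 140, 239]), (200, [242, 127, 135, 137, 139, 141, 137, 134, 141, 139, 139, 140, 139, 141, 238]), (205, [242, 126, 136, 138, 141, 139, 23, 22, 21, 105, 226, 247, 139, 138, 237]), (210, [241, 120, 136, 135, 137, 141, 27, 20, 28, 88, 136, 139, 140, 135, 238]), (215, [241, 118, 137, 132, 137, 139, 17, 21, 22, 34, 136, 142, 132, 135, 237]), (220, [117, 121, 121, 113, 141, 140, 18, 23, 21, 34, 253, 29, 122, 123, 124]), (225, [121, 123, 123, 72, 137, 142, 24, 29, 27, 24, 225, 29, 124, 121, 121]), (230, [122, 123, 120, 34, 254, 254, 27, 32, 30, 22, 253, 33, 120, 122, 118]), (235, [121, 124, 124, 26, 254, 254, 28, 31, 26, 30, 226, 26, 120, 124, 122])]
```

Request:
{"fn": "drive_tool", "kwargs": {"rows": [[[0, 0, 0, 0, 0], [0, 0, 0, 0, 0], [0, 0, 0, 0, 0], [-0.5, 0, 0, 0, 0], [-1.0, 0, 0, 0, 0], [-1.6, 0, 0, 0, 0], [-2.0, 0, 0, 0, 0], [-2.2, 0, 0, 0, 0], [-2.2, 0, 0, 0, 0]]], "squeeze": 10}}

```text
time: 34.58
position: [0.5058, -0.1886, 0.0851]
tool_rot: [0.0, -0.129, 0.992, 0.0]
force: [-2.0, -0.7, 1.1]
grip_width: 0.154
finger_force: 10.0
```

Request:
{"fn": "drive_tool", "kwargs": {"rows": [[[-0.2, 0, 0, 0, 0], [-0.4, 0, 0, 0, 0], [-0.4, 0, 0, 0, 0]]]}}

```text
time: 34.95
position: [0.5096, -0.1877, 0.0851]
tool_rot: [0.0, -0.129, 0.992, 0.0]
force: [-1.8, -0.7, 1.0]
grip_width: 0.152
finger_force: 10.0
```

Request:
{"fn": "drive_tool", "kwargs": {"rows": [[[-0.2, 0, 0, 0, 0], [-0.4, 0, 0, 0, 0], [-0.5, 0, 0, 0, 0], [-0.5, 0, 0, 0, 0]]]}}

```text
time: 35.45
position: [0.5117, -0.1871, 0.0851]
tool_rot: [-0.003, -0.129, 0.992, -0.0]
force: [-12.6, -3.8, 6.6]
grip_width: 0.146
finger_force: 10.0
```

```bash
python3 - <<'E'
from h import *
tilt();go(pt(l,-.037,0,.085),l[2])
s=snap("wrist");st=manip.sense();g=s["pixels"].astype(int);lum=g.mean(2)
ex=np.array([np.cos(l[2]),np.sin(l[2])])
print([(r,int(lum[r,228:240].mean())) for r in range(180,204,2)])
for r in(186,188,190,192,194):
    p=onz(s,[(254,r)],.069)[0];print(r,-.075-(p[:2]-st["position"][:2])@ex)
E
```

```text
t 35.45 pos [ 0.5117 -0.1871  0.0851] F [-12.63  -3.79   6.62] T [-0.734  2.045 -0.025] fz 10.000773668289185 0.1456991276104339
shift cm [0.37 0.01 0.01] roll 0.0 t 35.45 pos [ 0.5117 -0.1871  0.0851]
[(180, 104), (182, 106), (184, 108), (186, 106), (188, 108), (190, 129), (192, 135), (194, 138), (196, 138), (198, 138), (200, 139), (202, 139)]
186 -0.05035105338944445
188 -0.051794918048643376
190 -0.05324417092480342
192 -0.054698858689736216
194 -0.05615902848891331
```

The nose meets the far wall (12.6 N, nose computed at 94.7 of 95 mm). Relax the push, open, and rise.

Request:
{"fn": "drive_tool", "kwargs": {"rows": [[[0.2, 0, 0, 0, 0], [0.2, 0, 0, 0, 0], [0.2, 0, 0, 0, 0.2], [0.2, 0, 0, 0, 0.35], [0.2, 0, 0, 0, 0.35]]]}}

```text
time: 36.12
position: [0.5127, -0.1869, 0.0852]
tool_rot: [0.0, -0.129, 0.992, -0.0]
force: [-0.1, 0.7, 0.5]
grip_width: 0.334
finger_force: 0.0
```

```bash
python3 - <<'E'
from h import *
tilt()
s=snap("wrist");st=manip.sense();g=s["pixels"].astype(int);lum=g.mean(2)
ex=np.array([np.cos(l[2]),np.sin(l[2])])
for c in(216,224,232,280,288,294): print(c,[int(lum[r,c]) for r in range(180,204,2)])
for r in(186,188,190,192): 
    p=onz(s,[(254,r)],.069)[0];print(r,-.075-(p[:2]-st["position"][:2])@ex)
v=st["position"][:2]-l[:2];print("pivot x",v@ex)
E
```

```text
t 36.125 pos [ 0.5127 -0.1869  0.0852] F [-0.09  0.72  0.54] T [ 0.069 -0.007  0.03 ] fz 0.0 0.33409058069422387
216 [241, 240, 240, 228, 130, 122, 128, 126, 128, 128, 125, 126]
224 [104, 104, 105, 107, 122, 133, 134, 137, 138, 138, 137, 139]
232 [106, 108, 104, 110, 126, 132, 135, 132, 134, 135, 136, 137]
280 [106, 104, 107, 106, 124, 132, 137, 138, 140, 140, 138, 138]
288 [108, 102, 103, 102, 119, 134, 138, 138, 139, 137, 135, 136]
294 [120, 212, 237, 236, 236, 237, 237, 235, 235, 234, 234, 235]
186 -0.050611549825756864
188 -0.05205753512714721
190 -0.05350904873368247
192 -0.05496613889156003
pivot x -0.03241322216433434
```

Request:
{"fn": "drive_tool", "kwargs": {"rows": [[[0, 0, -0.5, 0, 0.35], [0, 0, -2, 0, 0.35], [0, 0, -5, 0, 0.35], [0, 0, -8, 0, 0.35], [0, 0, -12, 0, 0.35], [3, 3, -15, 0, 0.35], [6, 7, -17, 0, 0.35], [8, 12, -17, 0, 0.35], [9, 17, -17, 0, 0.35], [9, 21, -17, 0, 0.35], [9, 24, -17, 0, 0.35], [9, 24, -17, 0, 0.35]]]}}

```text
time: 37.67
position: [0.3635, 0.0234, 0.2564]
tool_rot: [0.001, -0.13, 0.991, -0.0]
force: [0.1, 0.4, 0.0]
grip_width: 0.354
finger_force: 0.0
```

```bash
python3 - <<'E'
from h import *
tilt()
s=snap("top");g=s["pixels"].astype(int);lum=g.mean(2);sat=g.max(2)-g.min(2)
for r in range(122,216):
    print(r,"".join("." if sat[r,c]>60 else ("#" if lum[r,c]>150 else ("+" if lum[r,c]>110 else("-" if lum[r,c]>70 else " "))) for c in range(294,372)))
lab={"tail":[[-75,28,65],[-75,-28,65]],"barends":[[-66,0,107],[-4,0,107]]}
for k,P in lab.items(): print(k,proj(s,[pt(l,.020+p[0]/1000,p[1]/1000,.004+p[2]/1000) for p in P]).round(1).tolist())
E
```

```text
t 37.675 pos [0.3635 0.0234 0.2564] F [0.08 0.45 0.  ] T [-0.003  0.021  0.011] fz 0.0 0.35410808803904875
122 ..............................................................................
123 ..............................................................................
124 ..............................................................................
125 ..............................................................................
126 ...............................................####...........................
127 ...........................................########...........................
128 .......................................#############..........................
129 ....................................################..........................
130 ................................####################..........................
131 .............................########################.........................
132 .........................############################.........................
133 ......................#########################++####.......................
[... 6187 characters left out ...]
######++++----   .......................
209 ..................++++-     +############++++---   ...........  ..............
210 ..................###+--    -+########+++----  ...............................
211 ..................###++-    -+####++++---   ..................................
212 ...................##++-    -+#+++---- .......................................
213 .........................    +++--  ..........................................
214 ..........................   ---..............................................
215 -.......................... ..................................................
tail [[328.6, 193.8], [349.8, 187.7]]
barends [[340.7, 185.5], [333.4, 161.3]]
```

The top view shows the canister standing square. Its tail corners are at about (330,192) and (348,188), against (329,194) and (350,188) predicted with the nose at the wall. The wrench is still on the roof and the gripper is clear, so I hand in.

```bash
python3 -c "
from workcell import manip
print(manip.finish_job())"
```

```text
the job is handed in; nothing more can be done
None
```

The canister stands upright and released in the locker, square to it and nose against the far wall by force and camera. It was handed in at about 38 s, with no verdict shown. The first entry jammed at about 45° nose-down, so I backed out and stood it on the table to regrip before the second entry.

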